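# Dowels through the V-block to tray and caliper

## Robot

A 7-joint arm with a two-finger parallel gripper is mounted at the origin on the work surface. World frame = base frame: x ahead of the robot, y to its left, z up, the work surface at z = 0. Lengths are in m, angles in degrees, forces in N, time in s.
With the tool pointing down it reaches from about 0.425 to 0.875 m from the base axis. Payload 4.7 kg.
Tool frame: the origin (TCP) lies midway between the tips of the shut fingers; the grasp point (between the pads) lies 19 mm behind it; z points along the fingers, y is the line along which they close (so a half turn about z gives the same grasp; the last joint's range is limited). The gripper opens to 87 mm and grips with 3 to 60 N. Pads are 19 mm wide; open, the fingers measure 117 mm over their backs; the gripper's body (75 mm by 190 mm) begins 51 mm behind the grasp point.
Start: joints at [67.959, 18.392, -4.016, 83.108, 1.295, 78.541, -3.26], TCP at [0.252, -0.599, 0.223] pointing down, gripper open.
Joint ranges: [-163.93, 163.93], [-17.29, 119.83], [-79.2, 71.16], [3.27, 140.29], [-89.18, 269.18], [5.43, 117.66], [-154.24, 154.24]. Speed limits (degrees/s): [147.25, 147.25, 180, 180, 180, 180, 180].

## Interface

Orientations are given as [roll, pitch, yaw] about the fixed x, y, z axes, in that order (R = Rz(yaw) Ry(pitch) Rx(roll)).
In Python, from cell import env, viewer, boxes_of, masks_of gives the robot as it stands. The module is installed in compiled form; this text tells all that it offers.
- The arm moves only by the tool apply_moves, never from a script. Its argument "moves" is a list of rows, each a list of 7 numbers: the shift along the tool's x, y, z scaled (see below), then the turn, a rotation vector about the tool's x, y, z scaled (see below), then the opening, from 0 (shut) to 1 (fully open). A call has 1 to 20 rows; each row is the pose to reach, as a shift and turn from the pose commanded when the call began, along the tool's axes at that moment; what a row does not reach only later rows make up. The controller multiplies each number of a shift by 0.2 m and each number of a turn by 1.5 rad. A row lasts 1/10 s, in which the tool goes at most 50 mm and 8.59 degrees, less where a joint would pass 70% of its speed; a pose out of reach is approached as far as the arm can. A call with a number of a shift or a turn outside -1 to 1 is refused whole. A call with a gripper value outside its range is refused whole. The fingers move at their own pace and stop on an object; "grip_force" is the grip in N (left out, the last holds). Time passes only in rows, so rows that repeat a pose let the fingers close. It gives the time, the measured TCP pose, the force, the opening and the grip force at its end, in the units of the state.
- env.get_obs(): the state, without advancing time (a new reading comes with each control period).
- viewer.read_camera(name): name is "side" or "top" or "wrist"; returns the picture (420x560x3 uint8, red, green, blue); there is no depth.
- viewer.get_calibration(name): a dict with "fov_y" (degrees; the focal length in pixels is half the picture's height over the tangent of half this angle, whatever the lens; pixels are square), "cx", "cy" (the principal point, pixels), "position" and "orientation" of the camera in the world. Camera axes: x right, y up, looking along -z (the intrinsics and any distortion apply to the point x, -y, -z); pixel columns grow to the right and rows downward; lengths in m; the calibration is good to about 2 mm. A picture is of the moment at which its call begins: read the wrist's pose just before it. get_calibration takes no time and is no camera call; for the wrist camera it gives the pose at the moment of the call.
- env.sign_off(): hands the job in; it is judged then, once.
Trained networks look in the newest picture that a camera, given by its name, has taken for a name from the list of things; names that differ only in an ending like _2 or _b are one class to them, and where a whole thing is asked for, a point or a joint stands for the part that bears it (a point fixed in the world has none). Each returns a list of dicts, best first, with "conf" (0 to 1); they miss things now and then, are a little off and sometimes report something else, mostly with a low value. They report only what shows in the picture. A call takes as long as a camera call.
- boxes_of(camera, target): "location" ([column, row] in pixels, amid what is visible of it).
- masks_of(camera, target): "pixels" (420x560 bool, what is visible of it) and "location" ([column, row] in pixels, amid what is visible of it).
The state is a dict: "time_s": time; "qpos": joint angles; "joint_velocities": joint speeds; "effort": joint torques, N m; "tool_pos": TCP position; "tool_rot": TCP orientation; "force": force on the tool from outside, world axes, zero at the start; "wrist_torque": the same for the moment, N m; "grip_width": finger opening in m; "grasp_force": force on a finger pad.
Only numpy, scipy, OpenCV 4.12 (cv2) and the standard library are available. Lean on these libraries where they do the work, as an engineer would, in place of code of your own. Each camera call takes 0.05 s, during which the arm holds its last target. There are 200 camera calls.

## Task

Clear the dowel rack for gauging: lay every thin dowel flat in the dark wooden tray, lengthwise; set the thick dowel down in the sloping V-block and let go, take it up again by its side, lay it across the two rests of the bench caliper, about centred, let go, and slide the caliper's jaw until it bears firmly on the dowel and presses it against the fixed jaw; leave it closed like that. The dowels stand on end, so use the V-block to change your grip from a dowel's end to its side; leave the tape, glue bottle and plane alone.

Things in the scene. Friction and masses are not known exactly. Their poses are not given: they have to be found in the camera images.
- thick: maple dowel, a plain straight round wooden rod, 18 mm in diameter and 180 mm long, 34 g: the only thick one. It starts standing upright in one of the four holes of the rack, 132 mm of it showing (foot at z = 12 mm, top at z = 192 mm), perhaps leaning a little. Origin at the centre of one end face, z along the rod to the other end
- thick_center (a point): the middle of the thick dowel, on its axis
- thin1: maple dowel, a plain straight round wooden rod, 12 mm in diameter and 180 mm long, 16 g: a thin one (may be absent). It starts standing upright in one of the four holes of the rack, 132 mm of it showing (foot at z = 12 mm, top at z = 192 mm), perhaps leaning a little. Origin at the centre of one end face, z along the rod to the other end
- thin1_center (a point): the middle of thin dowel 1, on its axis
- thin2: maple dowel, a plain straight round wooden rod, 12 mm in diameter and 180 mm long, 16 g: a thin one (may be absent). It starts standing upright in one of the four holes of the rack, 132 mm of it showing (foot at z = 12 mm, top at z = 192 mm), perhaps leaning a little. Origin at the centre of one end face, z along the rod to the other end
- thin2_center (a point): the middle of thin dowel 2, on its axis
- thin3: maple dowel, a plain straight round wooden rod, 12 mm in diameter and 180 mm long, 16 g: a thin one (may be absent). It starts standing upright in one of the four holes of the rack, 132 mm of it showing (foot at z = 12 mm, top at z = 192 mm), perhaps leaning a little. Origin at the centre of one end face, z along the rod to the other end
- thin3_center (a point): the middle of thin dowel 3, on its axis
- rack: fixed dark wooden block, 200 (its x) x 60 (its y) x 60 mm high, with four blind holes of 20 mm diameter, 48 mm deep, in a row along its x at x = -72, -24, 24, 72 mm. Origin under its centre, on the bench
- vblock: fixed dark steel stand that carries the sloping V-block: foot plate 12 mm thick, from x = -75 to 95 mm, 70 mm wide, and two posts; the V's upper end reaches 145 mm high. The V slopes up at 45 degrees towards its +x. Origin on the bench under it
- vee: the sloping 90 degree V-groove, open upwards, on that stand. Origin on the V's bottom line at the lower end; x uphill along the groove (45 degrees above level), y level across it, z out of the groove. Two short steel pieces, x = 10 to 30 and 112 to 132 mm, walls 18 mm high (z) and 45 mm wide over all; stop plate with its face at x = 0, 27 mm high (z)
- vee_mid (a point): middle of the open gap between the two V pieces (gap from 30 to 112 mm; free for fingers to 30 mm below this point), on the V's bottom line 71 mm up from the stop. A dowel in the V has its foot on the stop, its top end 180 mm up (48 mm stick out beyond the upper piece) and its axis 12.7 mm (thick) or 8.5 mm (thin) out from the bottom line along the vee's z
- caliper: fixed steel bench caliper. Origin on the bench below the measuring place; x towards its fixed jaw. Two rests, tops at z = 32 mm, at |y| = 48 to 72 mm, x = -36 to 22 mm, take a dowel lying along y. Fixed jaw: two blocks 60 mm high at |y| = 45 to 75 mm, faces at x = 22 mm. A lip 4 mm high at x = -36 to -30 mm on each rest. Between the rests only flat bars, tops at z = 12 mm or lower
- cal_mid (a point): point above the two rests where the thick dowel's middle comes when it lies against the fixed jaw: caliper x = 13, y = 0, z = 41 mm
- jaw_slide (a joint): travel of the sliding jaw towards the fixed jaw, in m: 0 fully open, 0.075 at most; it starts anywhere from 0 to 0.04. The jaw's face (22 mm wide in y, z = 20 to 58 mm) is at caliper x = -56 mm + travel, so it bears on the thick dowel at about 0.060. It slides with 2.5 N of friction and stays where it is left
- jaw_face (a point): middle of the sliding jaw's flat face (22 mm wide), 41 mm above the bench
- tab (a point): the upright black thumb tab on the sliding jaw, 12 mm (caliper x) x 14 mm (caliper y), from z = 22 to 66 mm; this point is on its axis at z = 55 mm, 42 mm behind the jaw's face. Pinch it, or push it, to slide the jaw
- tray: fixed dark wooden tray, open on top, 130 (its x) x 230 (its y) x 24 mm high, walls 5 mm, floor 5 mm. Origin under its centre. Dowels lie in it along its y
- tape: bystander: roll of masking tape lying flat, 96 mm outside diameter, 24 mm high; origin under its centre
- glue: bystander: white glue bottle, 54 mm diameter, 130 mm high; origin under its centre
- plane: bystander: small block plane, 100 x 42 mm, 44 mm high; origin under its centre

How it is judged:
By the outcome, as a careful person would: the job done as asked, in the order asked, and still so for the second after the job is handed in, with the robot touching nothing.
Of thin1, thin2, thin3 only 2 to 3 are there at a start; the rules pass over those that are not, and their reading is None.
At some moment in a run one of thin1, thin2, thin3 may be knocked a few centimetres aside while the robot is not near it.
Once in a run the grip may slacken for a moment while it holds something.
It also fails if it takes over 210 s, if anything falls off the work surface, if the arm or the gripper's body presses on something with over 40 N, if the wrist force passes 120 N, or if a joint passes its speed limit or range.

## Working session

There is one attempt and no reset: what is moved stays moved. The work goes in short steps, Python scripts to look and compute and a tool call to move; the robot and the scene stay as the last step left them, time stands still between calls to the robot, and variables do not carry over. Pictures are saved under pics/ and viewed, at most 15 in all, crops included, and the job is handed in when it is done.

Besides the shell and the picture viewer there is one more tool, called as a command line: name --pt "numbers of a row" for each row, then --argument value for the rest. apply_moves: Moves the arm, as the interface text tells. Shifts and turns lie within -1 to 1; 1 stands for 0.2 m of shift or 1.5 rad of turn. Its arguments: {"type":"object","properties":{"moves":{"type":"array","items":{"type":"array","items":{"type":"number","minimum":-1,"maximum":1}}},"grip_force":{"type":"number"}},"required":["moves"]}

```bash
mkdir -p pics; ls; python3 - <<'E'
from cell import env, viewer, boxes_of, masks_of
import cv2
o=env.get_obs(); print({k:o[k] for k in o})
for c in ["side","top","wrist"]:
    im=viewer.read_camera(c); cv2.imwrite(f"pics/{c}0.png",im[:,:,::-1]); print(c,viewer.get_calibration(c))
    for t in ["thick","thin1","rack","vblock","vee","caliper","tab","jaw_face","tray","tape","glue","plane"]:
        print(t,[(round(d["conf"],2),[round(float(v)) for v in d["location"]]) for d in boxes_of(c,t)][:5])
E
```

```text
pics
{'time_s': 0.0, 'qpos': array([67.95766653, 18.43939186, -4.01414181, 83.17411482,  1.29556093,
       78.53973875, -3.26069855]), 'joint_velocities': array([ 0.09325789,  0.03474834,  0.04246419, -0.1532542 ,  0.04835708,
       -0.12232698, -0.01083219]), 'effort': array([-1.03101549e-04, -4.91281343e+01, -4.04138966e-01, -3.12526488e+01,
       -6.38929149e-02,  4.35393071e-02,  1.61611210e-04]), 'tool_pos': array([ 0.25213615, -0.59851847,  0.22146445]), 'tool_rot': array([-1.79892020e+02,  6.64726416e-03,  2.28501666e+01]), 'force': array([0.00526839, 0.00792346, 0.38782357]), 'wrist_torque': array([-0.03316072, -0.01331091, -0.00073777]), 'grasp_force': 0.0, 'grip_width': 0.08693786604845449}
side {'fov_y': 45.943437272441074, 'cx': 278.98435669309174, 'cy': 210.48801004507555, 'position': array([0.12503695, 0.78349585, 0.91250711]), 'orientation': array([ 4.77413714e+01,  8.08301006e-02, -1.50819373e+02])}
thick [(0.97, [253, 312]), (0.66, [340, 181])]
thin1 [(0.78, [228, 311]), (0.65, [207, 312]), (0.37, [304, 149])]
rack []
vblock [(0.89, [314, 232]), (0.58, [227, 316])
[... 455 characters left out ...]
 222])]
rack [(0.8, [164, 249])]
vblock [(0.56, [299, 240])]
vee [(0.7, [284, 246])]
caliper [(0.92, [388, 225]), (0.36, [248, 181])]
tab [(0.67, [390, 236])]
jaw_face [(0.68, [389, 241])]
tray [(0.81, [247, 182]), (0.53, [161, 250]), (0.33, [286, 243])]
tape [(0.62, [351, 134]), (0.36, [389, 240])]
glue [(0.72, [157, 165])]
plane [(0.44, [285, 248]), (0.3, [153, 252])]
wrist {'fov_y': 58.438996887160656, 'cx': 278.66724233087217, 'cy': 209.9307141414121, 'position': array([ 0.31603607, -0.57335925,  0.38574606]), 'orientation': array([-1.45704757e+01, -3.03617498e-03, -6.71967883e+01])}
thick []
thin1 []
rack []
vblock []
vee []
caliper []
tab []
jaw_face []
tray []
tape []
glue []
plane []
```

View pics/side0.png

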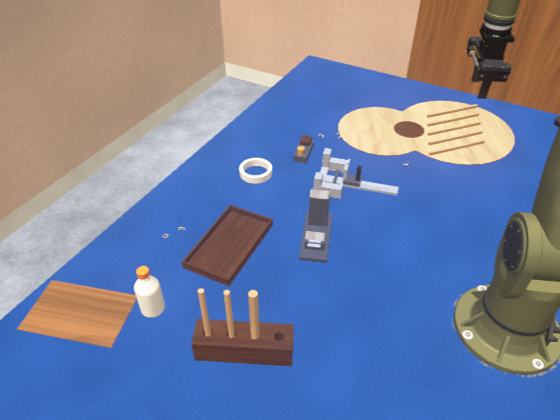

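View pics/top0.png

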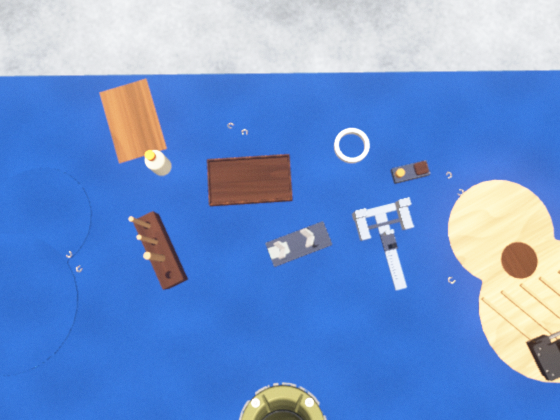

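```bash
cat > h.py <<'E'
import numpy as np, cv2
from scipy.spatial.transform import Rotation as R
from cell import env, viewer, boxes_of, masks_of
def rpy(a): return R.from_euler('xyz',a,degrees=True)
def K(cal): 
    f=210/np.tan(np.radians(cal['fov_y']/2)); return f,cal['cx'],cal['cy']
def ray(cal,px):
    f,cx,cy=K(cal); px=np.atleast_2d(np.asarray(px,float))
    d=np.c_[(px[:,0]-cx)/f,-(px[:,1]-cy)/f,-np.ones(len(px))]
    return cal['position'],rpy(cal['orientation']).apply(d)
def at_z(cal,px,z):
    p,d=ray(cal,px); return p+d*((z-p[2])/d[:,2])[:,None]
def proj(cal,P):
    f,cx,cy=K(cal); q=rpy(cal['orientation']).inv().apply(np.atleast_2d(P)-cal['position'])
    return np.c_[cx+f*q[:,0]/-q[:,2],cy-f*q[:,1]/-q[:,2]]
def tri(cs):  # [(cal,px),...] least-squares point
    A=np.zeros((3,3));b=np.zeros(3)
    for c,px in cs:
        p,d=ray(c,px);d=d[0]/np.linalg.norm(d[0]);M=np.eye(3)-np.outer(d,d);A+=M;b+=M@p
    return np.linalg.solve(A,b)
def snap(c,name=None,scale=1):
    cal=viewer.get_calibration(c); im=viewer.read_camera(c)
    if name: cv2.imwrite(f'pics/{name}.png',im[:,:,::-1])
    return cal,im
def go(pos,zdir=(0,0,-1),ydir=None,rot=None):
    """print row (scaled) from the measured pose to the target"""
    o=env.get_obs(); R0=rpy(o['tool_rot'])
    if rot is None:
        z=np.array(zdir,float);z/=np.linalg.norm(z);y=np.array(ydir,float);y-=z*(y@z);y/=np.linalg.norm(y)
        c=[R.from_matrix(np.c_[np.cross(s*y,z),s*y,z]) for s in(1,-1)]
        rot=min(c,key=lambda r:(R0.inv()*r).magnitude())
    s=R0.inv().apply(np.array(pos)-o['tool_pos'])/.2; t=(R0.inv()*rot).as_rotvec()/1.5
    rows=int(np.ceil(max(np.linalg.norm(s)*.2/.05,np.degrees(np.linalg.norm(t)*1.5)/8.59)))
    print('row',np.round(np.r_[s,t],4).tolist(),'n>=',rows,'frac>1' if max(abs(s))>1 or max(abs(t))>1 else '')
    return rot
E
python3 - <<'E'
from h import *
def cal(c): return viewer.get_calibration(c)
T=cal('top');S=cal('side')
print('rotcheck',proj(T,[0,0,0]),proj(S,[0,0,0]))
snap('top');
for t,z in [('rack',.06),('tray',.024),('vblock',.012),('vee',.08),('caliper',.03),('tape',.024),('glue',.1),('plane',.04)]:
    for d in masks_of('top',t)[:1]:
        ys,xs=np.nonzero(d['pixels']); P=at_z(T,np.c_[xs,ys],z)[:,:2]
        (c,wh,a)=cv2.minAreaRect(P.astype(np.float32)); print(t,round(d['conf'],2),len(xs),np.round(c,3),np.round(wh,3),round(a,1))
# dowel tops
for n,s,t in [('thinA',(202,290),(131,219)),('thinB',(227,291),(139,237)),('thick',(253,292),(148,256))]:
    print(n,at_z(T,t,.192),at_z(S,s,.192),tri([(T,t),(S,s)]))
E
```

```text
rotcheck [[281.4200532  429.32006768]] [[506.07179179 328.45842674]]
rack 0.69 1904 [0.468 0.315] [0.207 0.074] 25.3
tray 0.91 4055 [0.66  0.084] [0.138 0.232] 1.8
vblock 0.56 1643 [ 0.483 -0.05 ] [0.073 0.173] 21.1
vee 0.64 342 [ 0.478 -0.029] [0.043 0.12 ] 23.5
caliper 0.79 1799 [ 0.475 -0.297] [0.227 0.159] 13.2
tape 0.81 453 [ 0.755 -0.201] [0.092 0.099] 62.3
glue 0.7 3996 [0.643 0.078] [0.128 0.22 ] 3.1
plane 0.7 546 [ 0.675 -0.356] [0.042 0.101] 13.0
thinA [[0.53112478 0.34951471 0.192     ]] [[0.53024625 0.35026597 0.192     ]] [0.53104561 0.34972371 0.19099746]
thinB [[0.48827101 0.32920903 0.192     ]] [[0.48879528 0.32983382 0.192     ]] [0.48863506 0.32949154 0.19160876]
thick [[0.44352598 0.30671464 0.192     ]] [[0.44590767 0.30859103 0.192     ]] [0.44490113 0.30758604 0.19108271]
```

```bash
python3 - <<'E'
from h import *
o=env.get_obs()
go([.36,-.44,.34],ydir=rpy(o['tool_rot']).as_matrix()[:,1])
go([.44,-.33,.34],ydir=rpy(o['tool_rot']).as_matrix()[:,1])
E
```

```text
row [0.8047, -0.5236, -0.5872, 0.0, 0.0, -0.0] n>= 5 
row [1.3869, -0.8751, -0.5873, 0.0, 0.0, -0.0] n>= 7 frac>1
```

apply_moves --pt "0.8 -0.52 -0.58 0 0 0 1" --pt "0.8 -0.52 -0.58 0 0 0 1" --pt "0.8 -0.52 -0.58 0 0 0 1" --pt "0.8 -0.52 -0.58 0 0 0 1" --pt "0.8 -0.52 -0.58 0 0 0 1" --pt "0.8 -0.52 -0.58 0 0 0 1"

```text
time_s: 3.0
tool_pos: [0.3633, -0.4382, 0.3418]
tool_rot: [179.7, -0.2, 23.3]
force: [-0.2, -0.4, 0.5]
grip_width: 0.0872
grasp_force: 0.0
```

apply_moves --pt "0.58 -0.35 0 0 0 0 1" --pt "0.58 -0.35 0 0 0 0 1" --pt "0.58 -0.35 0 0 0 0 1" --pt "0.58 -0.35 0 0 0 0 1" --pt "0.58 -0.35 0 0 0 0 1"

```text
time_s: 3.5
tool_pos: [0.4386, -0.3322, 0.3378]
tool_rot: [-180.0, 0.1, 22.9]
force: [-0.4, -0.6, -0.2]
grip_width: 0.0869
grasp_force: 0.0
```

```bash
python3 - <<'E'
from h import *
print(env.get_obs()['tool_pos'])
snap('wrist','w1')
E
```

```text
[ 0.43860523 -0.332173    0.33777758]
```

View pics/w1.png

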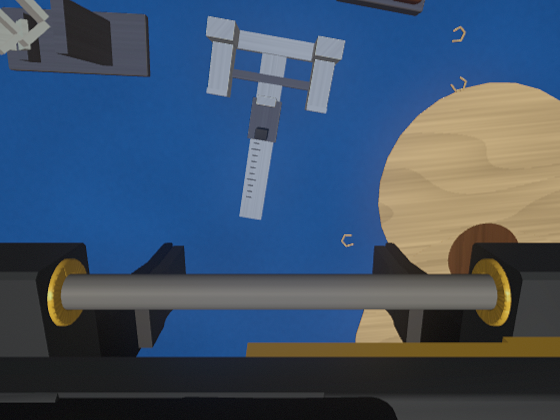

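```bash
python3 - <<'E'
from h import *
o=env.get_obs(); y=rpy(o['tool_rot']).as_matrix()[:,1]
go([.43,-.20,.33],ydir=y)
go([.43,-.09,.30],ydir=y)
T=viewer.get_calibration('wrist')
from scipy.optimize import least_squares
M=np.array([[-36,72,36],[-36,48,36],[-36,-48,36],[-36,-72,36],[22,75,60],[22,45,60],[22,-45,60],[22,-75,60]])/1000
I=np.array([[208,93],[228,97],[306,108],[326,112],[207,38],[234,44],[313,55],[340,60]],float)
def f(p):
    r=R.from_euler('z',p[2]).apply(M)+[p[0],p[1],0]; return (proj(T,r)-I).ravel()
s=least_squares(f,[.48,-.29,.2]);print(s.x,np.degrees(s.x[2]),np.round(s.fun.reshape(-1,2),1).tolist())
E
```

```text
row [0.2212, -0.6298, 0.0386, -0.0001, 0.0011, 0.0] n>= 3 
row [0.4338, -1.1371, 0.1884, -0.0001, 0.0011, 0.0] n>= 5 frac>1
[ 0.54000291 -0.28251855  0.24849791] 14.237881595754592 [[-1.0, 1.3], [-0.9, 0.4], [0.9, 1.7], [0.7, 0.7], [-1.6, -0.5], [-1.1, -2.1], [1.6, -0.1], [1.5, -0.8]]
```

apply_moves --pt "0.22 -0.57 0.1 0 0 0 1" --pt "0.22 -0.57 0.1 0 0 0 1" --pt "0.43 -1.0 0.19 0 0 0 1" --pt "0.43 -1.0 0.19 0 0 0 1" --pt "0.43 -1.0 0.19 0 0 0 1" --pt "0.43 -1.0 0.19 0 0 0 1" --pt "0.43 -1.0 0.19 0 0 0 1"

```text
time_s: 4.25
tool_pos: [0.4403, -0.1162, 0.3005]
tool_rot: [179.9, 0.0, 22.7]
force: [-0.8, -0.2, -0.5]
grip_width: 0.0874
grasp_force: 0.0
```

```bash
python3 - <<'E'
from h import *
print(env.get_obs()['tool_pos'],env.get_obs()['qpos'])
c,im=snap('wrist'); print(c['position'],c['orientation'])
cv2.imwrite('pics/w2.png',cv2.resize(im[0:280,0:560],(800,400),interpolation=cv2.INTER_CUBIC)[:,:,::-1])
E
```

```text
[ 0.44025106 -0.11615771  0.30052809] [ 40.66127824  -6.69844658 -26.4780508  101.08896727  -2.92868335
  84.91086643 -52.72756178]
[ 0.5040052  -0.09051703  0.46364719] [-1.45990263e+01 -5.40354677e-02 -6.73721384e+01]
```

View pics/w2.png

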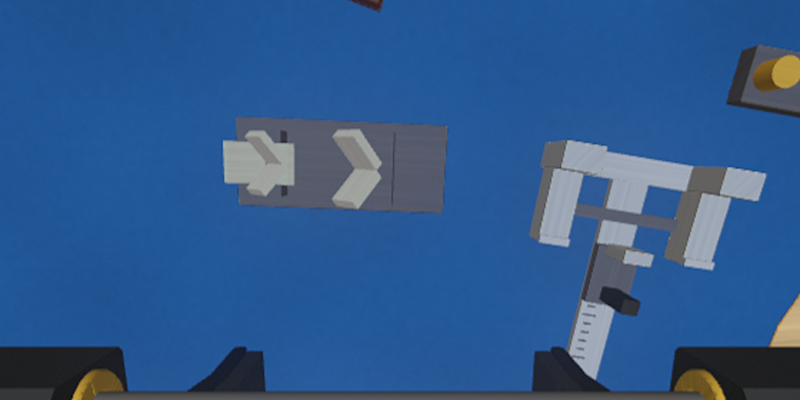

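```bash
python3 - <<'E'
import cv2
im=cv2.imread('pics/w2.png') # 1/0.7 scale of original
c=im[105:225,210:460]; cv2.imwrite('pics/w2c.png',cv2.resize(c,None,fx=3.2,fy=3.2,interpolation=cv2.INTER_CUBIC))
E
```

```text
(no output)
```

View pics/w2c.png

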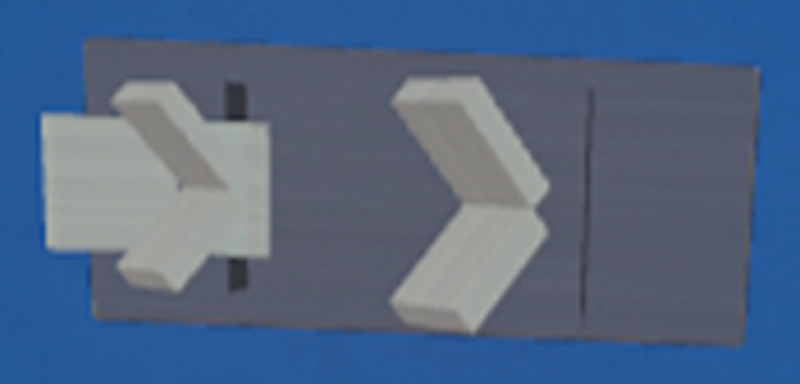

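```bash
python3 - <<'E'
from h import *
from scipy.optimize import least_squares
T=viewer.get_calibration('wrist')
u=lambda a:(np.array(a,float)/3.2+[210,105])*.7
F=np.array([[-75,35,12],[95,35,12],[95,-35,12],[-75,-35,12]])/1000; IF=u([[85,40],[760,68],[742,345],[97,318]])
IV=u([[180,187],[228,187],[465,205],[535,208]]); S=np.array([10,30,112,132])/1000
def f(p):
    r=R.from_euler('z',p[2]); o=[p[0],p[1],0]
    V=np.c_[p[3]+S*.7071,0*S,p[4]+S*.7071]
    return np.r_[(proj(T,r.apply(F)+o)-IF).ravel(),(proj(T,r.apply(V)+o)-IV).ravel(),(p[4]-.039)*2000]
for a in(-1.2,1.9):
    s=least_squares(f,[.483,-.05,a,-.05,.04]);print(s.x,np.degrees(s.x[2]),s.cost,np.round(s.fun[:-1].reshape(-1,2),1).tolist())
E
```

```text
[ 0.47900302 -0.04120575 -1.21766768 -0.05020139  0.03902323] -69.7672191255568 2.074556147588964 [[-0.4, -0.8], [0.6, -0.6], [0.8, 0.4], [-0.9, 0.4], [0.4, -0.0], [0.3, 0.6], [-0.2, -0.1], [-0.3, 0.2]]
[ 0.47900302 -0.04120575  5.06551762 -0.05020139  0.03902323] 290.2327808237811 2.074556147588978 [[-0.4, -0.8], [0.6, -0.6], [0.8, 0.4], [-0.9, 0.4], [0.4, -0.0], [0.3, 0.6], [-0.2, -0.1], [-0.3, 0.2]]
```

apply_moves --pt "0.3 -0.85 -0.3 0 0 0 0.6" --pt "0.3 -0.85 -0.3 0 0 0 0.6" --pt "0.3 -0.85 -0.3 0 0 0 0.6" --pt "0.3 -0.85 -0.3 0 0 0 0.6" --pt "0.3 -0.85 -0.3 0 0 0 0.6"

```text
time_s: 4.8
tool_pos: [0.4309, 0.0703, 0.3631]
tool_rot: [180.0, -0.3, 23.2]
force: [1.2, -0.3, 0.2]
grip_width: 0.0561
grasp_force: 0.0
```

apply_moves --pt "0.3 -0.83 0 0 0 0 0.6" --pt "0.3 -0.83 0 0 0 0 0.6" --pt "0.3 -0.83 0 0 0 0 0.6" --pt "0.3 -0.83 0 0 0 0 0.6" --pt "0.3 -0.83 0 0 0 0 0.6" --pt "0.3 -0.83 0 0 0 0 0.6"

```text
time_s: 5.4
tool_pos: [0.4223, 0.2402, 0.3603]
tool_rot: [-180.0, 0.0, 22.7]
force: [0.1, -1.0, 0.5]
grip_width: 0.052
grasp_force: 0.0
```

```bash
python3 - <<'E'
from h import *
o=env.get_obs();print(o['time_s'],o['tool_pos'],o['qpos'])
c,im=snap('wrist'); print(c['position'],c['orientation'])
cv2.imwrite('pics/w3o.png',im[:,:,::-1])
cv2.imwrite('pics/w3.png',cv2.resize(im[0:300,0:560],(800,429),interpolation=cv2.INTER_CUBIC)[:,:,::-1])
for t in ['thin1','thick','tray']: print(t,[(round(d["conf"],2),[round(float(v)) for v in d["location"]]) for d in boxes_of('wrist',t)][:3])
E
```

```text
5.4 [0.42231718 0.2401599  0.36026381] [ 25.49981255  -3.01511262 -55.06534415  90.40365416  -2.47760119
  91.36125098 -96.89913323]
[0.48613946 0.26564877 0.52334227] [-1.46122744e+01  1.45785668e-03 -6.73601846e+01]
thin1 [(0.85, [210, 29]), (0.64, [216, 82])]
thick [(0.77, [219, 134])]
tray [(0.92, [474, 48])]
```

View pics/w3.png

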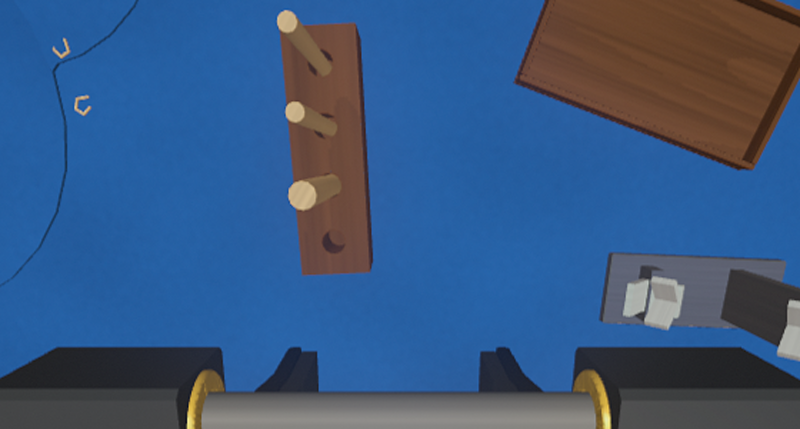

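```bash
python3 - <<'E'
from h import *
from scipy.optimize import least_squares
T=viewer.get_calibration('wrist')
D=at_z(T,np.array([[287,20],[295,112],[302,195]])*.7,.192); print('tops',np.round(D,4).tolist())
E=at_z(T,np.array([[320,62],[325,123],[330,186],[334,242]])*.7,.06);print('hole approx',np.round(E,4).tolist())
M=np.array([[100,30,60],[100,-30,60],[-100,-30,60],[-100,30,60]])/1000;I=np.array([[281,27],[355,24],[371,271],[302,274]])*.7
f=lambda p:(proj(T,R.from_euler('z',p[2]).apply(M)+[p[0],p[1],0])-I).ravel()
s=least_squares(f,[.487,.33,.45]);print(s.x,np.degrees(s.x[2]),np.round(s.fun,1))
H=R.from_euler('z',s.x[2]).apply([[x,0,.06] for x in(.072,.024,-.024,-.072)])+[s.x[0],s.x[1],0];print('holes',np.round(H,4).tolist())
M=np.array([[-65,115,24],[-65,-115,24]])/1000
I=np.array([[516,81],[750,168]])*.7
print('tray corners',at_z(T,I,.024))
B=rpy([180,0,s.x[2]*57.2958])
t=D[0]; go([t[0],t[1],.25],ydir=B.as_matrix()[:,1]); 
for k in range(3): print((D[k]-H[k])[:2]@B.as_matrix()[:2,:2])
E
```

```text
tops [[0.5323, 0.3524, 0.192], [0.4879, 0.3317, 0.192], [0.4445, 0.3116, 0.192]]
hole approx [[0.5321, 0.3524, 0.06], [0.4901, 0.3323, 0.06], [0.4442, 0.3106, 0.06], [0.401, 0.2905, 0.06]]
[0.46640619 0.32095025 0.43762215] 25.073902382097966 [-0.7 -0.3  0.7 -0.7 -0.4  0.7  0.4  0.6]
holes [[0.5316, 0.3515, 0.06], [0.4881, 0.3311, 0.06], [0.4447, 0.3108, 0.06], [0.4012, 0.2904, 0.06]]
tray corners [[ 0.5868046   0.19627967  0.024     ]
 [ 0.60169856 -0.03120745  0.024     ]]
row [0.7254, -0.3065, 0.5516, 0.0003, 0.0002, -0.0287] n>= 4 
[ 0.00102758 -0.00059981]
[-3.32270064e-06 -6.26415639e-04]
[ 0.00019383 -0.00078433]
```

apply_moves --pt "0.725 -0.307 0.5 0 0 -0.028 0.5" --pt "0.725 -0.307 0.5 0 0 -0.028 0.5" --pt "0.725 -0.307 0.5 0 0 -0.028 0.5" --pt "0.725 -0.307 0.5 0 0 -0.028 0.5" --pt "0.725 -0.307 0.5 0 0 -0.028 0.5" --pt "0.725 -0.307 0.5 0 0 -0.028 0.5" --pt "0.725 -0.307 0.75 0 0 -0.028 0.5" --pt "0.725 -0.307 1.0 0 0 -0.028 0.5" --pt "0.725 -0.307 1.0 0 0 -0.028 0.5" --pt "0.725 -0.307 1.0 0 0 -0.028 0.5"

```text
time_s: 6.6
tool_pos: [0.5313, 0.3542, 0.1626]
tool_rot: [179.9, -0.1, 25.2]
force: [1.6, 0.0, 0.7]
grip_width: 0.0434
grasp_force: 0.0
```

apply_moves --pt "0 0 0 0 0 0 0" --pt "0 0 0 0 0 0 0" --pt "0 0 0 0 0 0 0" --pt "0 0 0 0 0 0 0" --pt "0 0 0 0 0 0 0" --pt "0 0 0 0 0 0 0" --grip_force 25

```text
time_s: 7.2
tool_pos: [0.5309, 0.3554, 0.1609]
tool_rot: [180.0, -0.0, 25.3]
force: [-0.2, -0.2, 2.4]
grip_width: 0.0109
grasp_force: 25.0
```

```bash
cat >> h.py <<'E'
YV=np.radians(-69.77); ux=np.array([np.cos(YV),np.sin(YV),0]); VO=np.array([.479,-.0412,.039])-.0502*ux
vx=(ux+[0,0,1])/2**.5; vz=(-ux+[0,0,1])/2**.5; vy=np.array([-ux[1],ux[0],0])
def V(s,z,y=0): return VO+s*vx+z*vz+y*vy
E
python3 - <<'E'
from h import *
print(vy,V(146,0)if 0 else V(.15,.05))
r=go([.50,.17,.35],zdir=-vx,ydir=vy)
o=env.get_obs();print(np.c_[o['tool_pos']], r.as_matrix())
E
```

```text
[0.9383121  0.34578955 0.        ] [ 0.48609238 -0.06044542  0.18042136]
row [-0.5347, 0.7727, -0.9455, 0.387, 0.4219, -0.9333] n>= 11 
[[0.5309017 ]
 [0.35541383]
 [0.16093718]] [[-2.44510132e-01  9.38312096e-01 -2.44510132e-01]
 [ 6.63486846e-01  3.45789545e-01  6.63486846e-01]
 [ 7.07106781e-01 -5.55111512e-17 -7.07106781e-01]]
```

apply_moves --pt "0 0 -0.2 0 0 0 0" --pt "0 0 -0.4 0 0 0 0" --pt "0 0 -0.6 0 0 0 0" --pt "0 0 -0.8 0 0 0 0" --pt "0 0 -0.95 0 0 0 0" --pt "0 0 -0.95 0 0 0 0" --pt "-0.18 0.26 -0.95 0 0 0 0" --pt "-0.53 0.77 -0.95 0.387 0.422 -0.933 0" --pt "-0.53 0.77 -0.95 0.387 0.422 -0.933 0" --pt "-0.53 0.77 -0.95 0.387 0.422 -0.933 0" --pt "-0.53 0.77 -0.95 0.387 0.422 -0.933 0" --pt "-0.53 0.77 -0.95 0.387 0.422 -0.933 0" --pt "-0.53 0.77 -0.95 0.387 0.422 -0.933 0" --pt "-0.53 0.77 -0.95 0.387 0.422 -0.933 0" --pt "-0.53 0.77 -0.95 0.387 0.422 -0.933 0" --pt "-0.53 0.77 -0.95 0.387 0.422 -0.933 0" --pt "-0.53 0.77 -0.95 0.387 0.422 -0.933 0" --pt "-0.53 0.77 -0.95 0.387 0.422 -0.933 0" --pt "-0.53 0.77 -0.95 0.387 0.422 -0.933 0" --pt "-0.53 0.77 -0.95 0.387 0.422 -0.933 0"

```text
time_s: 9.2
tool_pos: [0.5007, 0.1692, 0.3484]
tool_rot: [-179.8, -45.2, 110.2]
force: [-0.8, -0.3, 0.3]
grip_width: 0.0111
grasp_force: 25.0
```

```bash
python3 - <<'E'
from h import *
o=env.get_obs();print(o['tool_pos'],o['tool_rot'],o['qpos'],o['grip_width'],o['grasp_force'])
go(V(.151,.07),zdir=-vx,ydir=vy)
c,im=snap('wrist','w4')
E
```

```text
[0.50074366 0.16919531 0.34844599] [-179.84741043  -45.2396717   110.17131191] [ 52.80896995  21.05148654 -60.53224305  88.0662787  -25.68455518
  92.25350687  13.94482927] 0.011056594593049194 24.985578255727887
row [-1.2376, -0.4652, -0.1591, -0.0013, -0.0028, -0.0005] n>= 6 frac>1
```

View pics/w4.png

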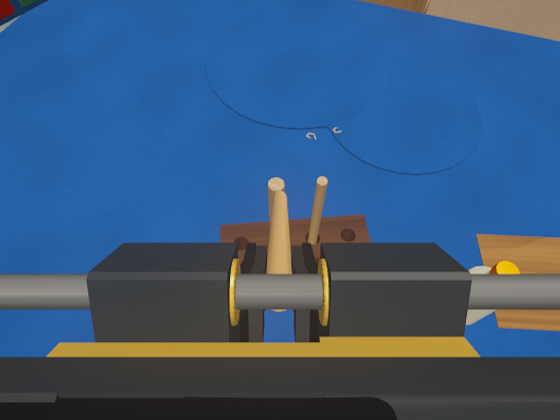

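apply_moves --pt "-0.8 -0.46 -0.16 0 0 0 0" --pt "-0.8 -0.46 -0.16 0 0 0 0" --pt "-0.8 -0.46 -0.16 0 0 0 0" --pt "-0.8 -0.46 -0.16 0 0 0 0" --pt "-0.8 -0.46 -0.16 0 0 0 0" --pt "-0.8 -0.46 -0.16 0 0 0 0"

```text
time_s: 9.85
tool_pos: [0.4607, 0.0115, 0.2597]
tool_rot: [-179.8, -45.1, 110.0]
force: [0.3, 0.2, 0.3]
grip_width: 0.0109
grasp_force: 25.0
```

```bash
python3 - <<'E'
from h import *
o=env.get_obs();print(o['qpos'],o['force'])
go(V(.151,.04),zdir=-vx,ydir=vy)
go(V(.151,.0085),zdir=-vx,ydir=vy)
cs,i1=snap('side');ct,i2=snap('top')
a=cv2.resize(i1[120:300,220:420],(400,360),interpolation=cv2.INTER_CUBIC);b=cv2.resize(i2[160:300,200:380],(400,311),interpolation=cv2.INTER_CUBIC)
b=np.vstack([b,np.zeros((49,400,3),np.uint8)])
cv2.imwrite('pics/s5.png',np.hstack([a,b])[:,:,::-1])
tp=o['tool_pos'];z=rpy(o['tool_rot']).as_matrix()[:,2]
for P in (tp,tp+.146*z): print('side',proj(cs,P)-[220,120],'top',proj(ct,P)-[200,160])
E
```

```text
[ 64.94224285  23.72962768 -55.55635859  94.5801127  -19.47280071
  94.58711746  30.18676574] [0.25476146 0.19734329 0.32955917]
row [-0.6, -0.0034, 0.0049, 0.0005, -0.0008, -0.0023] n>= 3 
row [-0.7575, -0.0028, 0.0047, 0.0005, -0.0008, -0.0023] n>= 4 
side [[98.39213106 52.93229252]] top [[73.72463806 85.24490704]]
side [[ 91.07502878 120.9412072 ]] top [[ 34.31512095 103.57862506]]
```

View pics/s5.png

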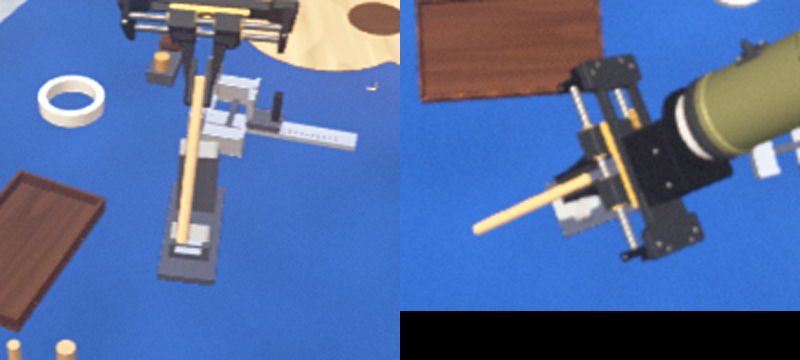

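apply_moves --pt "-0.25 0 0 0 0 0 0" --pt "-0.45 0 0.01 0 0 0 0" --pt "-0.6 0 0.01 0 0 0 0" --pt "-0.65 0 0 0 0 0 0" --pt "-0.7 0 0 0 0 0 0" --pt "-0.73 0 0 0 0 0 0" --pt "-0.75 0 0 0 0 0 0" --pt "-0.76 0 0 0 0 0 0" --pt "-0.76 0 0 0 0 0 0" --pt "-0.76 0 0 0 0 0 0"

```text
time_s: 10.95
tool_pos: [0.4978, -0.0886, 0.1533]
tool_rot: [-180.0, -45.0, 110.2]
force: [-0.9, 1.4, 1.4]
grip_width: 0.0111
grasp_force: 25.0
```

```bash
python3 - <<'E'
from h import *
o=env.get_obs();print((o['tool_pos']-VO)@np.c_[vx,vy,vz]); 
go(V(.151,.0085),zdir=-vx,ydir=vy)
cs,i1=snap('side');ct,i2=snap('top')
a=cv2.resize(i1[170:270,270:350],(400,500),interpolation=cv2.INTER_CUBIC);b=cv2.resize(i2[210:300,230:350],(400,300),interpolation=cv2.INTER_CUBIC)
b=np.vstack([b,np.zeros((200,400,3),np.uint8)])
cv2.imwrite('pics/s6.png',np.hstack([a,b])[:,:,::-1])
for P in (V(.002,.0085),V(.0,.0085),V(.12,.0085)): print('side',(proj(cs,P)-[270,170])*5,'top',(proj(ct,P)-[230,210])*3.333+[400,0])
E
```

```text
[0.15234255 0.00130315 0.00927394]
row [-0.0039, -0.0065, 0.0067, -0.0005, -0.0004, 0.0001] n>= 1 
side [[221.49455074 361.10627488]] top [[552.52628628 137.72940676]]
side [[221.05768741 365.20777561]] top [[550.88755635 138.46932247]]
side [[247.16359305 120.11191975]] top [[655.77557261  91.11051733]]
```

View pics/s6.png

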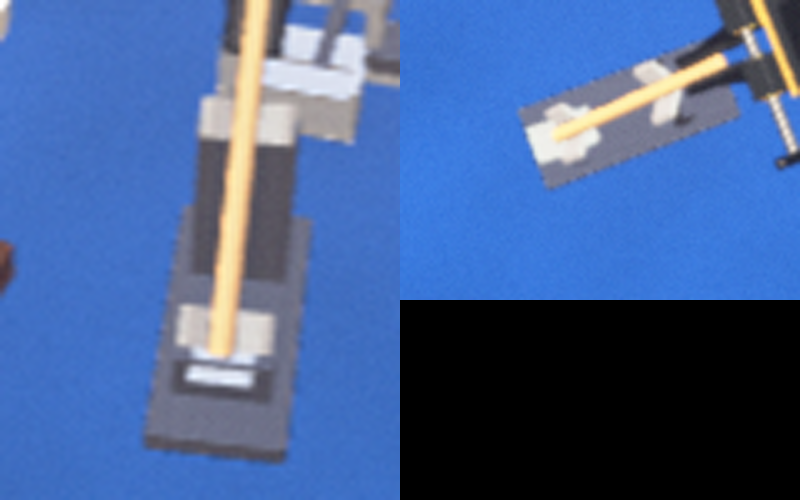

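apply_moves --pt "0 0 0 0 0 0 0.5" --pt "0 0 0 0 0 0 0.5" --pt "0 0 0 0 0 0 0.5" --pt "0 0 0 0 0 0 0.5" --pt "0 0 -0.1 0 0 0 0.5" --pt "0 0 -0.25 0 0 0 0.5" --pt "0 0 -0.4 0 0 0 0.5" --pt "0.3 0 -0.4 0 0 0 0.5" --pt "0.5 0 -0.4 0 0 0 0.5" --pt "0.6 0 -0.3 0 0 0 0.5" --pt "0.6 0 -0.3 0 0 0 0.5"

```text
time_s: 12.15
tool_pos: [0.4825, -0.0451, 0.2815]
tool_rot: [179.9, -44.9, 110.6]
force: [-0.7, -0.5, 0.4]
grip_width: 0.0434
grasp_force: 0.0
```

```bash
python3 - <<'E'
from h import *
o=env.get_obs();print((o['tool_pos']-VO)@np.c_[vx,vy,vz],o['qpos']); 
go(V(.088,.10),zdir=-vz,ydir=vy)
cs,i1=snap('side');ct,i2=snap('top')
for c in('side','top'):
  for d in masks_of(c,'thin1')[:3]:
    ys,xs=np.nonzero(d['pixels']);print(c,round(d['conf'],2),len(xs),(xs.min(),ys.min(),xs.max(),ys.max()))
for P in (V(.0,.0085),V(.18,.0085)): print('side',proj(cs,P),'top',proj(ct,P))
E
```

```text
[0.21043461 0.00190378 0.13254266] [ 63.80269222  27.82711265 -53.08388121  86.5611784  -16.17537147
 100.13442846  30.43810797]
row [-0.1617, -0.008, 0.6125, 0.0005, -1.0461, 0.0045] n>= 11 frac>1
side 0.54 363 (np.int64(312), np.int64(171), np.int64(323), np.int64(243))
side 0.51 325 (np.int64(223), np.int64(290), np.int64(234), np.int64(337))
side 0.44 4065 (np.int64(181), np.int64(207), np.int64(271), np.int64(286))
top 0.59 154 (np.int64(276), np.int64(229), np.int64(321), np.int64(251))
top 0.35 1848 (np.int64(133), np.int64(212), np.int64(186), np.int64(288))
side [[314.21153748 243.04155512]] top [[275.27079399 251.54495124]]
side [[322.0272541 169.6635318]] top [[324.13384669 229.48241374]]
```

apply_moves --pt "0 0 0.1 0 -0.2 0 0.5" --pt "-0.05 0 0.2 0 -0.4 0 0.5" --pt "-0.1 0 0.4 0 -0.6 0 0.5" --pt "-0.16 -0.01 0.6 0 -1 0 0.5" --pt "-0.16 -0.01 0.6 0 -1 0 0.5" --pt "-0.16 -0.01 0.6 0 -1 0 0.5" --pt "-0.16 -0.01 0.6 0 -1 0 0.5" --pt "-0.16 -0.01 0.6 0 -1 0 0.5" --pt "-0.16 -0.01 0.6 0 -1 0 0.5" --pt "-0.16 -0.01 0.6 0 -1 0 0.5" --pt "-0.16 -0.01 0.6 0 -1 0 0.5" --pt "-0.16 -0.01 0.6 0 -1 0 0.5" --pt "-0.16 -0.01 0.6 0 -1 0 0.5"

```text
time_s: 13.65
tool_pos: [0.46, 0.0087, 0.1715]
tool_rot: [-179.8, 40.7, 110.3]
force: [0.7, -0.3, 0.5]
grip_width: 0.0434
grasp_force: 0.0
```

```bash
python3 - <<'E'
from h import *
o=env.get_obs();print((o['tool_pos']-VO)@np.c_[vx,vy,vz],o['qpos'],o['tool_rot']); 
go(V(.088,.06),zdir=-vz,ydir=vy)
go(V(.088,-.002),zdir=-vz,ydir=vy)
E
```

```text
[ 0.09144447 -0.00062406  0.09592703] [ 39.53911563   8.96370162 -77.39059373 118.75048593  47.68007497
  80.5200258  -36.00381775] [-179.80453597   40.6858763   110.34907425]
row [0.0037, 0.0035, 0.1804, -0.0013, -0.0502, 0.0011] n>= 1 
row [-0.0197, 0.0041, 0.4895, -0.0013, -0.0502, 0.0011] n>= 2
```

apply_moves --pt "0.0 0 0.1 0 0 0 0.5" --pt "0.0 0 0.18 0 0 0 0.5" --pt "0.0 0 0.18 0 0 0 0.5"

```text
time_s: 13.95
tool_pos: [0.4676, -0.0172, 0.1448]
tool_rot: [-179.8, 40.9, 110.0]
force: [-0.3, -0.6, 0.2]
grip_width: 0.0432
grasp_force: 0.0
```

```bash
python3 - <<'E'
from h import *
o=env.get_obs();print((o['tool_pos']-VO)@np.c_[vx,vy,vz],o['qpos'],o['tool_rot']); 
go(V(.088,-.002),rot=rpy(o['tool_rot']))
E
```

```text
[ 0.09164693 -0.00239211  0.05802637] [ 39.01714383  12.07974252 -74.56333717 120.80826218  51.81552429
  78.57886518 -38.22068623] [-179.81693619   40.91304383  109.95756978]
row [-0.0032, 0.0139, 0.3006, 0.0, 0.0, 0.0] n>= 2
```

apply_moves --pt "0 0.01 0.15 0 0 0 0.5" --pt "0 0.01 0.25 0 0 0 0.5" --pt "0 0.01 0.3 0 0 0 0.5" --pt "0 0.01 0.3 0 0 0 0.5" --pt "0 0.01 0.3 0 0 0 0" --pt "0 0.01 0.3 0 0 0 0" --pt "0 0.01 0.3 0 0 0 0" --pt "0 0.01 0.3 0 0 0 0" --pt "0 0.01 0.3 0 0 0 0" --pt "0 0.01 0.3 0 0 0 0" --grip_force 25

```text
time_s: 14.95
tool_pos: [0.4825, -0.0503, 0.1]
tool_rot: [-179.8, 41.0, 110.3]
force: [-4.6, 2.7, 5.3]
grip_width: 0.0115
grasp_force: 25.0
```

```bash
python3 - <<'E'
from h import *
o=env.get_obs();print((o['tool_pos']-VO)@np.c_[vx,vy,vz],o['qpos'],o['tool_rot'],o['grip_width'],o['grasp_force']); 
P=V(.09,.13); go(P,rot=rpy(o['tool_rot']))
r=R.from_euler('z',93.5,degrees=True)*rpy([180,-4.5,0])
go([.56,.04,.25],rot=r)
E
```

```text
[0.08551226 0.00012974 0.00074149] [ 37.31717613  17.97145881 -69.47797104 123.1342572   59.30735448
  75.88169417 -41.86061179] [-179.79475822   40.9806015   110.27856237] 0.011469409236695038 25.00113308429718
row [0.0229, -0.0026, -0.6463, 0.0, 0.0, 0.0] n>= 3 
row [-0.2736, 0.5173, -0.7577, 0.0605, 0.5256, 0.1894] n>= 6
```

apply_moves --pt "0.005 0 -0.15 0 0 0 0" --pt "0.01 0 -0.3 0 0 0 0" --pt "0.02 0 -0.5 0 0 0 0" --pt "0.02 0 -0.65 0 0 0 0" --pt "-0.1 0.15 -0.7 0 0 0 0" --pt "-0.27 0.52 -0.76 0.06 0.526 0.19 0" --pt "-0.27 0.52 -0.76 0.06 0.526 0.19 0" --pt "-0.27 0.52 -0.76 0.06 0.526 0.19 0" --pt "-0.27 0.52 -0.76 0.06 0.526 0.19 0" --pt "-0.27 0.52 -0.76 0.06 0.526 0.19 0" --pt "-0.27 0.52 -0.76 0.06 0.526 0.19 0" --pt "-0.27 0.52 -0.76 0.06 0.526 0.19 0" --pt "-0.27 0.52 -0.76 0.06 0.526 0.19 0"

```text
time_s: 16.25
tool_pos: [0.5608, 0.041, 0.2497]
tool_rot: [179.9, -4.6, 93.6]
force: [-0.2, 1.2, -0.8]
grip_width: 0.0107
grasp_force: 25.0
```

```bash
python3 - <<'E'
from h import *
o=env.get_obs();print(o['qpos'],o['tool_rot'],o['grip_width'],o['grasp_force']); 
r=R.from_euler('z',93,degrees=True)*rpy([180,-4,0])
go([.68,.087,.10],rot=r)
c,im=snap('wrist','w7')
cs,i1=snap('side')
for c in('side','wrist'):
  for d in masks_of(c,'thin1')[:2]:
    ys,xs=np.nonzero(d['pixels']);print(c,round(d['conf'],2),len(xs),(xs.min(),ys.min(),xs.max(),ys.max()))
ct,im=snap('wrist')
t=o['tool_pos']+.008*np.array([0,0,1]);x=rpy(o['tool_rot']).as_matrix()[:,0]+0; x[2]=0
for k in(-.0855,.0945): print(proj(cs,t-k*x),proj(ct,t-k*x))
for d in masks_of('wrist','tray')[:1]:
    ys,xs=np.nonzero(d['pixels']);print(round(d['conf'],2),cv2.minAreaRect(at_z(ct,np.c_[xs,ys],.024)[:,:2].astype(np.float32)))
E
```

```text
[ 57.0482428   21.50525392 -75.33975535  91.94322667  16.56748736
  81.46735443 -15.81833223] [179.8643283   -4.55015165  93.56019857] 0.010715032708810558 25.000532269477844
row [0.1328, 0.6074, 0.7627, 0.0011, -0.0064, 0.0065] n>= 4 
side 0.68 281 (np.int64(224), np.int64(290), np.int64(233), np.int64(337))
side 0.46 285 (np.int64(249), np.int64(150), np.int64(285), np.int64(192))
wrist 0.8 6862 (np.int64(265), np.int64(57), np.int64(293), np.int64(341))
[[252.60323238 189.88481677]] [[279.11466867  73.11856679]]
[[289.08079118 144.74225416]] [[277.88927268 455.79688071]]
0.88 ((0.6590977311134338, 0.088288813829422), (0.13220897316932678, 0.22443732619285583), 3.1806936264038086)
```

View pics/w7.png

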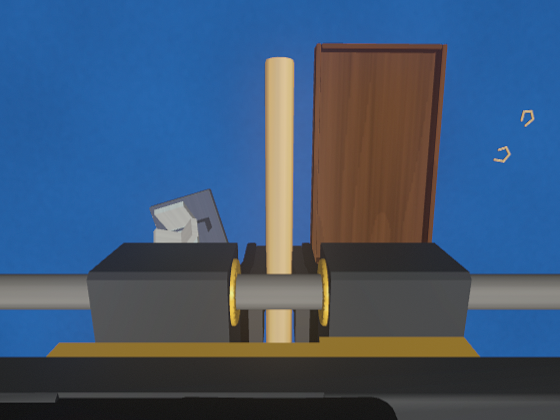

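apply_moves --pt "0.13 0.6 0.3 0 -0.006 0.006 0" --pt "0.13 0.6 0.3 0 -0.006 0.006 0" --pt "0.13 0.6 0.5 0 -0.006 0.006 0" --pt "0.13 0.6 0.75 0 -0.006 0.006 0" --pt "0.13 0.6 0.95 0 -0.006 0.006 0" --pt "0.13 0.6 0.95 0 -0.006 0.006 0" --pt "0.13 0.6 0.95 0 -0.006 0.006 0"

```text
time_s: 17.25
tool_pos: [0.6781, 0.0902, 0.063]
tool_rot: [180.0, -4.1, 93.1]
force: [0.2, 0.6, -0.1]
grip_width: 0.0113
grasp_force: 25.0
```

```bash
python3 - <<'E'
from h import *
o=env.get_obs();print(o['qpos'],o['tool_rot'],o['grip_width'],o['force']); 
r=R.from_euler('z',93.2,degrees=True)*rpy([180,-4,0])
go([.68,.087,.010],rot=r)
E
```

```text
[ 32.40250274  42.78877243 -59.03787572  86.48906601  33.85923194
  70.36997526 -27.22769857] [179.98194666  -4.11630795  93.08985123] 0.01133599307059373 [ 0.20949979  0.63946471 -0.09866031]
row [-0.0357, 0.0085, 0.2629, 0.0003, -0.0014, -0.0013] n>= 2
```

Lower slowly, open slightly, rise.

apply_moves --pt "-0.02 0.01 0.1 0 0 0 0" --pt "-0.02 0.01 0.18 0 0 0 0" --pt "-0.02 0.01 0.23 0 0 0 0" --pt "-0.02 0.01 0.25 0 0 0 0" --pt "-0.02 0.01 0.265 0 0 0 0" --pt "-0.02 0.01 0.265 0 0 0 0" --pt "-0.02 0.01 0.265 0 0 0 0.25" --pt "-0.02 0.01 0.265 0 0 0 0.25" --pt "-0.02 0.01 0.265 0 0 0 0.25" --pt "-0.02 0.01 0.265 0 0 0 0.25" --pt "-0.02 0.01 0.1 0 0 0 0.25" --pt "-0.02 0.01 -0.1 0 0 0 0.25" --pt "-0.02 0.01 -0.4 0 0 0 0.3" --pt "-0.02 0.01 -0.7 0 0 0 0.4" --pt "-0.02 0.01 -0.98 0 0 0 0.5" --pt "-0.02 0.01 -0.98 0 0 0 0.5"

```text
time_s: 18.85
tool_pos: [0.6824, 0.0723, 0.2636]
tool_rot: [179.6, -4.1, 93.0]
force: [0.8, 0.6, -0.7]
grip_width: 0.0406
grasp_force: 0.0
```

```bash
python3 - <<'E'
from h import *
o=env.get_obs();print(o['qpos'],o['tool_rot'],o['force']); 
for c in('wrist','side','top'):
  k,im=snap(c)
  for d in masks_of(c,'thin1')[:3]:
    ys,xs=np.nonzero(d['pixels']);b=cv2.minAreaRect(at_z(k,np.c_[xs,ys],.012)[:,:2].astype(np.float32)); print(c,round(d['conf'],2),len(xs),(xs.min(),ys.min(),xs.max(),ys.max()),np.round(b[0],3),np.round(b[1],3),b[2])
r=rpy([180,0,25.07])
go([.47,.24,.26],rot=r)
E
```

```text
[ 34.3167284   34.92078642 -64.39952511  72.72765146  27.41182864
  88.4432043  -22.08542478] [179.5530593   -4.14213029  93.02711741] [ 0.76030625  0.55830634 -0.68556135]
wrist 0.77 1710 (np.int64(271), np.int64(93), np.int64(281), np.int64(255)) [0.681 0.088] [0.011 0.181] 3.0121800899505615
side 0.85 322 (np.int64(223), np.int64(290), np.int64(233), np.int64(337)) [0.544 0.265] [0.018 0.127] 38.07677459716797
side 0.74 311 (np.int64(200), np.int64(218), np.int64(239), np.int64(265)) [0.683 0.089] [0.017 0.185] 2.942185640335083
row [0.8963, -1.007, 0.047, -0.0283, -0.0415, 0.7904] n>= 8 frac>1
```

apply_moves --pt "0.9 -1 0.04 -0.028 -0.04 0.79 0.5" --pt "0.9 -1 0.04 -0.028 -0.04 0.79 0.5" --pt "0.9 -1 0.04 -0.028 -0.04 0.79 0.5" --pt "0.9 -1 0.04 -0.028 -0.04 0.79 0.5" --pt "0.9 -1 0.04 -0.028 -0.04 0.79 0.5" --pt "0.9 -1 0.04 -0.028 -0.04 0.79 0.5" --pt "0.9 -1 0.04 -0.028 -0.04 0.79 0.5" --pt "0.9 -1 0.04 -0.028 -0.04 0.79 0.5" --pt "0.9 -1 0.04 -0.028 -0.04 0.79 0.5" --pt "0.9 -1 0.04 -0.028 -0.04 0.79 0.5" --pt "0.9 -1 0.04 -0.028 -0.04 0.79 0.5"

```text
time_s: 20.25
tool_pos: [0.4718, 0.2407, 0.2621]
tool_rot: [-179.9, -0.2, 25.2]
force: [-0.1, -0.7, -0.1]
grip_width: 0.0433
grasp_force: 0.0
```

```bash
python3 - <<'E'
from h import *
o=env.get_obs();print(o['qpos'],o['tool_pos'],o['tool_rot'])
r=rpy([180,0,25.07])
go([.488,.332,.255],rot=r);go([.488,.332,.16],rot=r)
E
```

```text
[  29.91017981    8.93149976  -64.95344042   95.18121506    8.1089639
   80.92804909 -100.83546854] [0.471841   0.24072086 0.26208785] [-1.79893591e+02 -1.57093510e-01  2.52010797e+01]
row [0.2673, -0.3785, 0.0369, -0.0012, -0.0018, 0.0015] n>= 2 
row [0.266, -0.3776, 0.5119, -0.0012, -0.0018, 0.0015] n>= 3
```

apply_moves --pt "0.267 -0.378 0.03 0 0 0 0.5" --pt "0.267 -0.378 0.03 0 0 0 0.5" --pt "0.267 -0.378 0.03 0 0 0 0.5" --pt "0.267 -0.378 0.03 0 0 0 0.5" --pt "0.267 -0.378 0.25 0 0 0 0.5" --pt "0.267 -0.378 0.4 0 0 0 0.5" --pt "0.267 -0.378 0.51 0 0 0 0.5" --pt "0.267 -0.378 0.51 0 0 0 0.5" --pt "0.267 -0.378 0.51 0 0 0 0" --pt "0.267 -0.378 0.51 0 0 0 0" --pt "0.267 -0.378 0.51 0 0 0 0" --pt "0.267 -0.378 0.51 0 0 0 0" --pt "0.267 -0.378 0.51 0 0 0 0" --pt "0.267 -0.378 0.51 0 0 0 0" --grip_force 25

```text
time_s: 21.65
tool_pos: [0.4888, 0.3328, 0.1616]
tool_rot: [-179.9, -0.3, 25.1]
force: [0.6, 0.5, 2.1]
grip_width: 0.0112
grasp_force: 25.0
```

```bash
python3 - <<'E'
from h import *
o=env.get_obs();print(o['qpos'],o['tool_pos'],o['tool_rot'])
go([.49,.16,.352],zdir=-vx,ydir=vy)
E
```

```text
[  12.56153965   24.4630985   -61.79951139   95.05039161   22.37308915
   73.75552814 -118.29438038] [0.48884556 0.33280928 0.16162225] [-179.92241921   -0.27501108   25.09892138]
row [-0.3567, 0.7836, -0.9547, 0.3888, 0.4185, -0.9342] n>= 11
```

apply_moves --pt "0 0 -0.2 0 0 0 0" --pt "0 0 -0.4 0 0 0 0" --pt "0 0 -0.6 0 0 0 0" --pt "0 0 -0.8 0 0 0 0" --pt "0 0 -0.95 0 0 0 0" --pt "0 0 -0.96 0 0 0 0" --pt "-0.12 0.26 -0.96 0 0 0 0" --pt "-0.35 0.78 -0.96 0.389 0.419 -0.934 0" --pt "-0.35 0.78 -0.96 0.389 0.419 -0.934 0" --pt "-0.35 0.78 -0.96 0.389 0.419 -0.934 0" --pt "-0.35 0.78 -0.96 0.389 0.419 -0.934 0" --pt "-0.35 0.78 -0.96 0.389 0.419 -0.934 0" --pt "-0.35 0.78 -0.96 0.389 0.419 -0.934 0" --pt "-0.35 0.78 -0.96 0.389 0.419 -0.934 0" --pt "-0.35 0.78 -0.96 0.389 0.419 -0.934 0" --pt "-0.35 0.78 -0.96 0.389 0.419 -0.934 0" --pt "-0.35 0.78 -0.96 0.389 0.419 -0.934 0" --pt "-0.35 0.78 -0.96 0.389 0.419 -0.934 0" --pt "-0.35 0.78 -0.96 0.389 0.419 -0.934 0" --pt "-0.35 0.78 -0.96 0.389 0.419 -0.934 0"

```text
time_s: 23.65
tool_pos: [0.491, 0.1595, 0.3507]
tool_rot: [-179.9, -45.2, 110.2]
force: [0.8, -0.5, -0.1]
grip_width: 0.011
grasp_force: 25.0
```

```bash
python3 - <<'E'
from h import *
o=env.get_obs();print(o['qpos'],o['tool_pos'],o['tool_rot'],o['grip_width'])
go(V(.151,.10),zdir=-vx,ydir=vy)
E
```

```text
[ 53.63407082  18.98122091 -58.87423917  89.06431373 -27.28744188
  93.58517207  15.9814584 ] [0.49104994 0.15945849 0.35072598] [-179.86607328  -45.24076877  110.20472212] 0.010975561276436759
row [-1.0752, -0.4034, -0.13, -0.0013, -0.0028, -0.0002] n>= 5 frac>1
```

apply_moves --pt "-0.4 -0.4 -0.13 0 0 0 0" --pt "-0.8 -0.4 -0.13 0 0 0 0" --pt "-0.8 -0.4 -0.13 0 0 0 0" --pt "-0.95 -0.4 -0.13 0 0 0 0" --pt "-0.95 -0.4 -0.13 0 0 0 0" --pt "-0.95 -0.4 -0.13 0 0 0 0"

```text
time_s: 24.25
tool_pos: [0.4678, -0.0116, 0.2346]
tool_rot: [-179.7, -45.2, 109.8]
force: [-0.7, 0.1, 0.1]
grip_width: 0.0108
grasp_force: 25.0
```

```bash
python3 - <<'E'
from h import *
o=env.get_obs();print(o['qpos'],o['tool_pos'],o['tool_rot'],o['grip_width'])
go(V(.151,.03),zdir=-vx,ydir=vy)
go(V(.151,.0085),zdir=-vx,ydir=vy)
cs,i=snap('side'); z=rpy(o['tool_rot']).as_matrix()[:,2]
print(proj(cs,o['tool_pos']+.149*z))
for d in masks_of('side','thin1')[:3]:
    ys,xs=np.nonzero(d['pixels']);print(round(d['conf'],2),len(xs),(xs.min(),ys.min(),xs.max(),ys.max()),xs[ys==ys.max()].mean())
E
```

```text
[ 63.01385467  26.27872829 -51.93335078  93.85737209 -17.72400834
  93.87669858  32.18437595] [ 0.46782408 -0.01164434  0.23464075] [-179.70151059  -45.21904599  109.78273313] 0.010843863839116018
row [-0.4759, 0.0039, 0.0006, 0.0002, -0.0026, -0.0037] n>= 2 
row [-0.5834, 0.0045, 0.0002, 0.0002, -0.0026, -0.0037] n>= 3 
[[312.26841159 242.54581758]]
0.76 473 (np.int64(310), np.int64(161), np.int64(322), np.int64(242)) 312.5
0.67 251 (np.int64(342), np.int64(166), np.int64(360), np.int64(186)) 356.0
0.51 307 (np.int64(201), np.int64(218), np.int64(239), np.int64(265)) 202.0
```

Seat, release, retreat, all as before.

apply_moves --pt "-0.25 0 0 0 0 0 0" --pt "-0.4 0 0 0 0 -0.003 0" --pt "-0.48 0.004 0 0 0 -0.003 0" --pt "-0.53 0.004 0 0 0 -0.003 0" --pt "-0.56 0.004 0 0 0 -0.003 0" --pt "-0.58 0.004 0 0 0 -0.003 0" --pt "-0.585 0.004 0 0 0 -0.003 0" --pt "-0.585 0.004 0 0 0 -0.003 0" --pt "-0.585 0.004 0 0 0 -0.003 0.5" --pt "-0.585 0.004 0 0 0 -0.003 0.5" --pt "-0.585 0.004 0 0 0 -0.003 0.5" --pt "-0.585 0.004 0 0 0 -0.003 0.5" --pt "-0.585 0 -0.1 0 0 0 0.5" --pt "-0.585 0 -0.25 0 0 0 0.5" --pt "-0.585 0 -0.4 0 0 0 0.5" --pt "-0.3 0 -0.4 0 0 0 0.5" --pt "0 0 -0.4 0 0 0 0.5" --pt "0 0 -0.3 0 0 0 0.5" --pt "0 0 -0.3 0 0 0 0.5"

```text
time_s: 26.25
tool_pos: [0.482, -0.0457, 0.2806]
tool_rot: [180.0, -44.9, 110.6]
force: [-0.1, 1.1, -0.2]
grip_width: 0.0437
grasp_force: 0.0
```

```bash
python3 - <<'E'
from h import *
o=env.get_obs();print((o['tool_pos']-VO)@np.c_[vx,vy,vz],o['qpos']); 
go(V(.09,.10),zdir=-vz,ydir=vy)
cs,i1=snap('side')
for d in masks_of('side','thin1')[:3]:
    ys,xs=np.nonzero(d['pixels']);print(round(d['conf'],2),len(xs),(xs.min(),ys.min(),xs.max(),ys.max()))
E
```

```text
[0.2100158  0.00131122 0.13160609] [ 62.64814459  27.15250543 -51.12438717  86.67675487 -16.95858277
 100.29595913  31.30415509]
row [-0.1574, -0.0049, 0.6002, 0.0002, -1.0466, 0.0044] n>= 11 frac>1
0.5 282 (np.int64(201), np.int64(218), np.int64(239), np.int64(265))
```

```bash
python3 - <<'E'
from h import *
for c in('top','wrist','side'):
  k,im=snap(c)
  print(c,'expect',proj(k,np.array([V(.0,.0085),V(.18,.0085)])).round(0).tolist())
  p=proj(k,np.array([V(s,.0145) for s in(.04,.05,.06,.07,.08,.09,.1)])).round().astype(int)
  print([im[b,a].tolist() for a,b in p if 0<=a<560 and 0<=b<420])
  for d in masks_of(c,'thin1')[:4]:
    ys,xs=np.nonzero(d['pixels']);print(c,round(d['conf'],2),len(xs),(xs.min(),ys.min(),xs.max(),ys.max()))
E
```

```text
top expect [[275.0, 252.0], [324.0, 229.0]]
[[254, 243, 179], [254, 243, 180], [254, 242, 178], [253, 240, 173], [253, 240, 173], [253, 236, 167], [253, 241, 176]]
top 0.82 278 (np.int64(216), np.int64(169), np.int64(280), np.int64(175))
top 0.68 283 (np.int64(380), np.int64(229), np.int64(396), np.int64(251))
top 0.67 216 (np.int64(275), np.int64(230), np.int64(321), np.int64(252))
top 0.49 3755 (np.int64(206), np.int64(154), np.int64(291), np.int64(205))
wrist expect [[278.0, 288.0], [278.0, 418.0]]
[[115, 113, 111], [93, 91, 90], [201, 165, 110], [199, 164, 107], [200, 165, 108], [200, 165, 109], [202, 165, 109]]
wrist 0.69 446 (np.int64(272), np.int64(309), np.int64(286), np.int64(342))
wrist 0.64 74 (np.int64(478), np.int64(233), np.int64(487), np.int64(241))
side expect [[314.0, 243.0], [322.0, 170.0]]
[[248, 224, 165], [250, 231, 175], [248, 223, 165], [250, 227, 171], [249, 223, 165], [249, 228, 171], [250, 230, 174]]
side 0.88 396 (np.int64(312), np.int64(171), np.int64(323), np.int64(243))
side 0.53 258 (np.int64(201), np.int64(218), np.int64(239), np.int64(265))
```

Seated. Reorient and descend for the side grip.

apply_moves --pt "0 0 0.1 0 -0.2 0 0.5" --pt "-0.05 0 0.2 0 -0.4 0 0.5" --pt "-0.1 0 0.4 0 -0.6 0 0.5" --pt "-0.16 -0.005 0.6 0 -0.99 0 0.5" --pt "-0.16 -0.005 0.6 0 -0.99 0 0.5" --pt "-0.16 -0.005 0.6 0 -0.99 0 0.5" --pt "-0.16 -0.005 0.6 0 -0.99 0 0.5" --pt "-0.16 -0.005 0.6 0 -0.99 0 0.5" --pt "-0.16 -0.005 0.6 0 -0.99 0 0.5" --pt "-0.16 -0.005 0.6 0 -0.99 0 0.5" --pt "-0.16 -0.005 0.6 0 -0.99 0 0.5" --pt "-0.16 -0.005 0.6 0 -0.99 0 0.5" --pt "-0.16 -0.005 0.6 0 -0.99 0 0.5"

```text
time_s: 27.95
tool_pos: [0.4605, 0.0086, 0.1712]
tool_rot: [-179.9, 39.9, 110.3]
force: [0.0, -0.3, -0.1]
grip_width: 0.0438
grasp_force: 0.0
```

```bash
python3 - <<'E'
from h import *
o=env.get_obs();print((o['tool_pos']-VO)@np.c_[vx,vy,vz],o['qpos'],o['tool_rot']); 
go(V(.09,-.001),rot=rpy(o['tool_rot']))
E
```

```text
[ 0.09137308 -0.00013752  0.09556558] [ 40.15919864   7.92994016 -77.06068282 118.65534581  46.43869306
  79.37132132 -34.71190026] [-179.86334785   39.91474498  110.31565479]
row [-0.036, 0.0013, 0.4815, 0.0, 0.0, 0.0] n>= 2
```

apply_moves --pt "0 0 0.15 0 0 0 0.5" --pt "-0.01 0 0.25 0 0 0 0.5" --pt "-0.03 0 0.35 0 0 0 0.5" --pt "-0.035 0 0.43 0 0 0 0.5" --pt "-0.035 0 0.48 0 0 0 0.5" --pt "-0.035 0 0.48 0 0 0 0.5" --pt "-0.035 0 0.48 0 0 0 0" --pt "-0.035 0 0.48 0 0 0 0" --pt "-0.035 0 0.48 0 0 0 0" --pt "-0.035 0 0.48 0 0 0 0" --pt "-0.035 0 0.48 0 0 0 0" --pt "-0.035 0 0.48 0 0 0 0" --grip_force 25

```text
time_s: 29.15
tool_pos: [0.484, -0.0544, 0.1028]
tool_rot: [-180.0, 40.1, 110.3]
force: [0.4, 1.5, 1.5]
grip_width: 0.0111
grasp_force: 25.0
```

```bash
python3 - <<'E'
from h import *
o=env.get_obs();print((o['tool_pos']-VO)@np.c_[vx,vy,vz],o['qpos'],o['tool_rot'],o['grip_width'],o['grasp_force']); 
P=V(.09,.13); go(P,rot=rpy(o['tool_rot']))
r=R.from_euler('z',93.2,degrees=True)*rpy([180,-5,0])
go([.56,.04,.25],rot=r)
E
```

```text
[ 0.09060021  0.00010603 -0.00035729] [ 39.09375918  16.35898693 -69.69178251 123.07819606  57.86954866
  74.04805256 -39.6750932 ] [-179.98131267   40.0598227   110.2570018 ] 0.011116810899477107 25.000247061252594
row [0.0591, -0.0005, -0.6491, 0.0, 0.0, 0.0] n>= 3 
row [-0.2354, 0.5198, -0.7638, 0.0611, 0.5204, 0.1941] n>= 6
```

apply_moves --pt "0.01 0 -0.15 0 0 0 0" --pt "0.03 0 -0.3 0 0 0 0" --pt "0.05 0 -0.5 0 0 0 0" --pt "0.06 0 -0.65 0 0 0 0" --pt "-0.1 0.15 -0.7 0 0 0 0" --pt "-0.235 0.52 -0.76 0.06 0.52 0.19 0" --pt "-0.235 0.52 -0.76 0.06 0.52 0.19 0" --pt "-0.235 0.52 -0.76 0.06 0.52 0.19 0" --pt "-0.235 0.52 -0.76 0.06 0.52 0.19 0" --pt "-0.235 0.52 -0.76 0.06 0.52 0.19 0" --pt "-0.235 0.52 -0.76 0.06 0.52 0.19 0" --pt "-0.235 0.52 -0.76 0.06 0.52 0.19 0" --pt "-0.235 0.52 -0.76 0.06 0.52 0.19 0"

```text
time_s: 30.45
tool_pos: [0.5597, 0.0393, 0.2487]
tool_rot: [-179.9, -4.9, 93.5]
force: [-1.2, 1.0, 0.6]
grip_width: 0.0114
grasp_force: 25.0
```

```bash
python3 - <<'E'
from h import *
o=env.get_obs();print(o['qpos'],o['tool_rot'],o['grip_width'],o['grasp_force']); 
r=R.from_euler('z',93.2,degrees=True)*rpy([180,-5,0])
go([.636,.085,.065],rot=r)
for c in('top','side','wrist'):
  k,im=snap(c)
  for d in masks_of(c,'thin1')[:3]:
    ys,xs=np.nonzero(d['pixels']);b=cv2.minAreaRect(at_z(k,np.c_[xs,ys],.012)[:,:2].astype(np.float32));print(c,round(d['conf'],2),len(xs),(xs.min(),ys.min(),xs.max(),ys.max()),np.round(b[0],3),np.round(b[1],3),b[2])
E
```

```text
[ 57.19809622  21.38701275 -74.94992046  92.00295348  16.01282012
  81.45524126 -15.25989025] [-179.91863956   -4.89577362   93.53659351] 0.011435498052139718 25.000706613063812
row [0.1256, 0.3964, 0.9322, -0.0013, 0.0012, 0.0039] n>= 5 
top 0.68 141 (np.int64(216), np.int64(170), np.int64(241), np.int64(176)) [0.681 0.14 ] [0.07  0.017] 89.39088439941406
top 0.64 120 (np.int64(221), np.int64(199), np.int64(245), np.int64(205)) [0.599 0.127] [0.015 0.067] 3.2631962299346924
side 0.8 266 (np.int64(201), np.int64(218), np.int64(239), np.int64(264)) [0.683 0.088] [0.015 0.181] 3.4193921089172363
side 0.74 204 (np.int64(250), np.int64(152), np.int64(284), np.int64(193)) [ 0.727 -0.215] [0.023 0.218] 5.64781379699707
side 0.26 285 (np.int64(342), np.int64(167), np.int64(360), np.int64(186)) [ 0.499 -0.316] [0.052 0.091] 22.280540466308594
wrist 0.7 1977 (np.int64(385), np.int64(71), np.int64(406), np.int64(241)) [0.682 0.089] [0.013 0.18 ] 3.059070110321045
wrist 0.69 7299 (np.int64(264), np.int64(43), np.int64(294), np.int64(342)) [0.56  0.034] [0.032 0.329] 3.688450336456299
```

apply_moves --pt "0.12 0.4 0.3 0 0 0 0" --pt "0.12 0.4 0.3 0 0 0 0" --pt "0.12 0.4 0.5 0 0 0.004 0" --pt "0.12 0.4 0.75 0 0 0.004 0" --pt "0.12 0.4 0.93 0 0 0.004 0" --pt "0.12 0.4 0.93 0 0 0.004 0" --pt "0.12 0.4 0.93 0 0 0.004 0"

```text
time_s: 31.45
tool_pos: [0.6375, 0.0847, 0.0666]
tool_rot: [-179.9, -5.0, 93.2]
force: [0.5, 0.3, 0.8]
grip_width: 0.0111
grasp_force: 25.0
```

```bash
python3 - <<'E'
from h import *
o=env.get_obs();print(o['qpos'],o['tool_pos'],o['tool_rot'],o['grip_width'])
r=R.from_euler('z',93.2,degrees=True)*rpy([180,-5,0])
go([.636,.085,.010],rot=r)
E
```

```text
[ 37.03747768  38.77297266 -61.0285606   92.72862989  30.87282081
  67.89872202 -26.342797  ] [0.63745894 0.08474323 0.06657425] [-179.94004664   -4.96665158   93.23090945] 0.011091969777924836
row [-0.0228, -0.0069, 0.282, -0.0007, 0.0004, 0.0004] n>= 2
```

apply_moves --pt "-0.02 -0.005 0.1 0 0 0 0" --pt "-0.02 -0.005 0.18 0 0 0 0" --pt "-0.02 -0.005 0.24 0 0 0 0" --pt "-0.02 -0.005 0.265 0 0 0 0" --pt "-0.02 -0.005 0.28 0 0 0 0" --pt "-0.02 -0.005 0.28 0 0 0 0" --pt "-0.02 -0.005 0.28 0 0 0 0.25" --pt "-0.02 -0.005 0.28 0 0 0 0.25" --pt "-0.02 -0.005 0.28 0 0 0 0.25" --pt "-0.02 -0.005 0.28 0 0 0 0.25" --pt "-0.02 -0.005 0.1 0 0 0 0.25" --pt "-0.02 -0.005 -0.1 0 0 0 0.25" --pt "-0.02 -0.005 -0.4 0 0 0 0.3" --pt "-0.02 -0.005 -0.7 0 0 0 0.4" --pt "-0.02 -0.005 -0.98 0 0 0 0.5" --pt "-0.02 -0.005 -0.98 0 0 0 0.5"

```text
time_s: 33.05
tool_pos: [0.639, 0.0636, 0.2658]
tool_rot: [179.7, -5.0, 93.2]
force: [1.2, -0.0, -0.1]
grip_width: 0.0402
grasp_force: 0.0
```

```bash
python3 - <<'E'
from h import *
o=env.get_obs();print(o['qpos'],o['tool_pos'],o['tool_rot'])
for c in('wrist','side'):
  k,im=snap(c)
  for d in masks_of(c,'thin1')[:3]:
    ys,xs=np.nonzero(d['pixels']);b=cv2.minAreaRect(at_z(k,np.c_[xs,ys],.012)[:,:2].astype(np.float32));print(c,round(d['conf'],2),len(xs),(xs.min(),ys.min(),xs.max(),ys.max()),np.round(b[0],3),np.round(b[1],3),b[2])
  for d in masks_of(c,'thick')[:2]: print('thick',c,round(d['conf'],2),d['location'])
r=rpy([180,0,25.07])
go([.445,.22,.265],rot=r)
E
```

```text
[ 41.39260451  30.26431459 -67.54725267  79.39476685  23.22378262
  86.27133529 -20.56962945] [0.63897193 0.06356546 0.26576078] [179.73834685  -4.9576185   93.17544008]
wrist 0.74 1610 (np.int64(270), np.int64(88), np.int64(281), np.int64(250)) [0.636 0.088] [0.012 0.181] 3.1656405925750732
wrist 0.63 1710 (np.int64(310), np.int64(91), np.int64(323), np.int64(252)) [0.681 0.088] [0.012 0.18 ] 3.0189058780670166
side 0.8 303 (np.int64(201), np.int64(217), np.int64(240), np.int64(265)) [0.684 0.087] [0.016 0.186] 3.2559409141540527
side 0.56 270 (np.int64(217), np.int64(224), np.int64(253), np.int64(271)) [0.639 0.088] [0.013 0.18 ] 3.3242361545562744
thick side 0.69 [250.9, 313.7]
row [0.8372, -0.9146, 0.0454, -0.0362, -0.0489, 0.792] n>= 8
```

apply_moves --pt "0.83 -0.91 0.04 -0.036 -0.049 0.79 0.5" --pt "0.83 -0.91 0.04 -0.036 -0.049 0.79 0.5" --pt "0.83 -0.91 0.04 -0.036 -0.049 0.79 0.5" --pt "0.83 -0.91 0.04 -0.036 -0.049 0.79 0.5" --pt "0.83 -0.91 0.04 -0.036 -0.049 0.79 0.5" --pt "0.83 -0.91 0.04 -0.036 -0.049 0.79 0.5" --pt "0.83 -0.91 0.04 -0.036 -0.049 0.79 0.5" --pt "0.83 -0.91 0.04 -0.036 -0.049 0.79 0.5" --pt "0.83 -0.91 0.04 -0.036 -0.049 0.79 0.5" --pt "0.83 -0.91 0.04 -0.036 -0.049 0.79 0.5" --pt "0.83 -0.91 0.04 -0.036 -0.049 0.79 0.5"

```text
time_s: 34.45
tool_pos: [0.4465, 0.2186, 0.2667]
tool_rot: [-180.0, -0.1, 25.3]
force: [0.4, 0.5, -0.4]
grip_width: 0.0436
grasp_force: 0.0
```

```bash
python3 - <<'E'
from h import *
o=env.get_obs();print(o['qpos'],o['tool_pos'],o['tool_rot'])
r=rpy([180,0,25.07])
go([.4445,.311,.16],rot=r)
k,im=snap('wrist')
for d in masks_of('wrist','thick')[:2]:
  ys,xs=np.nonzero(d['pixels']);print(round(d['conf'],2),d['location'],proj(k,[.4445,.311,.192]),proj(k,[.4447,.3108,.06]),(xs.min(),ys.min(),xs.max(),ys.max()))
E
```

```text
[ 45.12841652   1.95336122 -74.41952019  98.59570092   1.88953208
  80.807302   -94.2337286 ] [0.44649744 0.21860339 0.26670175] [-1.79978454e+02 -7.57268678e-02  2.53481924e+01]
row [0.1881, -0.4216, 0.5339, -0.0003, -0.0009, 0.0032] n>= 3 
0.74 [163.0, 154.9] [[143.99335824 162.8534503 ]] [[191.34361747 145.30593997]] (np.int64(129), np.int64(135), np.int64(200), np.int64(175))
```

apply_moves --pt "0.188 -0.42 0.03 0 0 0.003 0.5" --pt "0.188 -0.42 0.03 0 0 0.003 0.5" --pt "0.188 -0.42 0.03 0 0 0.003 0.5" --pt "0.188 -0.42 0.03 0 0 0.003 0.5" --pt "0.188 -0.42 0.25 0 0 0.003 0.5" --pt "0.188 -0.42 0.4 0 0 0.003 0.5" --pt "0.188 -0.42 0.53 0 0 0.003 0.5" --pt "0.188 -0.42 0.53 0 0 0.003 0.5" --pt "0.188 -0.42 0.53 0 0 0.003 0" --pt "0.188 -0.42 0.53 0 0 0.003 0" --pt "0.188 -0.42 0.53 0 0 0.003 0" --pt "0.188 -0.42 0.53 0 0 0.003 0" --pt "0.188 -0.42 0.53 0 0 0.003 0" --pt "0.188 -0.42 0.53 0 0 0.003 0" --grip_force 30

```text
time_s: 35.95
tool_pos: [0.4457, 0.3116, 0.1623]
tool_rot: [180.0, -0.2, 25.0]
force: [-0.5, -0.1, 4.5]
grip_width: 0.0173
grasp_force: 30.0
```

```bash
python3 - <<'E'
from h import *
o=env.get_obs();print(o['qpos'],o['tool_pos'],o['tool_rot'])
go([.47,.15,.352],zdir=-vx,ydir=vy)
E
```

```text
[  22.0005325    20.43574957  -70.45218538  101.35182471   20.29274328
   72.4043485  -118.5708655 ] [0.4457222  0.31159751 0.1622782 ] [179.99216018  -0.23079877  24.98111537]
row [-0.2274, 0.7838, -0.9494, 0.3898, 0.4194, -0.9354] n>= 11
```

apply_moves --pt "0 0 -0.2 0 0 0 0" --pt "0 0 -0.4 0 0 0 0" --pt "0 0 -0.6 0 0 0 0" --pt "0 0 -0.8 0 0 0 0" --pt "0 0 -0.95 0 0 0 0" --pt "0 0 -0.95 0 0 0 0" --pt "-0.03 0.26 -0.95 0 0 0 0" --pt "-0.09 0.84 -0.95 0.39 0.42 -0.935 0" --pt "-0.09 0.84 -0.95 0.39 0.42 -0.935 0" --pt "-0.09 0.84 -0.95 0.39 0.42 -0.935 0" --pt "-0.09 0.84 -0.95 0.39 0.42 -0.935 0" --pt "-0.09 0.84 -0.95 0.39 0.42 -0.935 0" --pt "-0.09 0.84 -0.95 0.39 0.42 -0.935 0" --pt "-0.09 0.84 -0.95 0.39 0.42 -0.935 0" --pt "-0.09 0.84 -0.95 0.39 0.42 -0.935 0" --pt "-0.09 0.84 -0.95 0.39 0.42 -0.935 0" --pt "-0.09 0.84 -0.95 0.39 0.42 -0.935 0" --pt "-0.09 0.84 -0.95 0.39 0.42 -0.935 0" --pt "-0.09 0.84 -0.95 0.39 0.42 -0.935 0" --pt "-0.09 0.84 -0.95 0.39 0.42 -0.935 0"

```text
time_s: 37.95
tool_pos: [0.4997, 0.1491, 0.3489]
tool_rot: [-179.7, -45.3, 110.1]
force: [-0.5, -0.2, -0.7]
grip_width: 0.0172
grasp_force: 30.0
```

```bash
python3 - <<'E'
from h import *
o=env.get_obs();print(o['qpos'],o['tool_pos'],o['tool_rot'],o['grip_width'])
go(V(.152,.10),zdir=-vx,ydir=vy)
E
```

```text
[ 58.30296185  24.38281722 -67.09589158  87.63251213 -21.82166249
  92.5648311   12.28604747] [0.49969511 0.14909448 0.3488879 ] [-179.72540765  -45.29775841  110.06387872] 0.017206496152071572
row [-1.0245, -0.4243, -0.0971, -0.0018, -0.0035, -0.0014] n>= 5 frac>1
```

apply_moves --pt "-0.4 -0.42 -0.1 0 0 0 0" --pt "-0.8 -0.42 -0.1 0 0 0 0" --pt "-0.8 -0.42 -0.1 0 0 0 0" --pt "-0.95 -0.42 -0.1 0 0 0 0" --pt "-0.95 -0.42 -0.1 0 0 0 0" --pt "-0.95 -0.42 -0.1 0 0 0 0"

```text
time_s: 38.55
tool_pos: [0.471, -0.0191, 0.2291]
tool_rot: [-179.6, -45.2, 109.7]
force: [0.5, -0.5, -0.2]
grip_width: 0.0173
grasp_force: 30.0
```

```bash
python3 - <<'E'
from h import *
o=env.get_obs();print(o['qpos'],o['tool_pos'],o['tool_rot'],o['grip_width'])
go(V(.153,.0127),zdir=-vx,ydir=vy)
cs,i=snap('side'); z=rpy(o['tool_rot']).as_matrix()[:,2]
print(proj(cs,o['tool_pos']+.150*z))
for d in masks_of('side','thick')[:3]:
    ys,xs=np.nonzero(d['pixels']);print(round(d['conf'],2),len(xs),(xs.min(),ys.min(),xs.max(),ys.max()),xs[ys>=ys.max()-2].mean())
E
```

```text
[ 68.49125849  31.41001217 -60.58826701  93.1098436  -12.46627438
  92.90093808  28.06031079] [ 0.47095416 -0.01913432  0.22914254] [-179.62865455  -45.22146994  109.7130085 ] 0.017298772990556106
row [-0.5143, 0.0029, -0.0003, -0.0001, -0.0026, -0.0042] n>= 3 
[[312.37288439 242.10366932]]
0.93 633 (np.int64(309), np.int64(161), np.int64(323), np.int64(241)) 312.5
```

apply_moves --pt "-0.2 0 0 0 0 0 0" --pt "-0.33 0 0 0 0 -0.003 0" --pt "-0.41 0.003 0 0 0 -0.003 0" --pt "-0.46 0.003 0 0 0 -0.003 0" --pt "-0.49 0.003 0 0 0 -0.003 0" --pt "-0.51 0.003 0 0 0 -0.003 0" --pt "-0.515 0.003 0 0 0 -0.003 0" --pt "-0.515 0.003 0 0 0 -0.003 0" --pt "-0.515 0.003 0 0 0 -0.003 0.5" --pt "-0.515 0.003 0 0 0 -0.003 0.5" --pt "-0.515 0.003 0 0 0 -0.003 0.5" --pt "-0.515 0.003 0 0 0 -0.003 0.5" --pt "-0.515 0 -0.1 0 0 0 0.5" --pt "-0.515 0 -0.25 0 0 0 0.5" --pt "-0.515 0 -0.4 0 0 0 0.5" --pt "-0.25 0 -0.4 0 0 0 0.5" --pt "0.05 0 -0.4 0 0 0 0.5" --pt "0.05 0 -0.3 0 0 0 0.5" --pt "0.05 0 -0.3 0 0 0 0.5"

```text
time_s: 40.55
tool_pos: [0.4827, -0.0469, 0.2819]
tool_rot: [-179.9, -44.9, 110.5]
force: [-0.3, -0.3, 0.6]
grip_width: 0.0435
grasp_force: 0.0
```

```bash
python3 - <<'E'
from h import *
o=env.get_obs();print((o['tool_pos']-VO)@np.c_[vx,vy,vz],o['qpos']); 
go(V(.09,.11),zdir=-vz,ydir=vy)
for c in('side','top','wrist'):
  k,i1=snap(c); print(proj(k,np.array([V(0,.0127),V(.18,.0127)])).round().tolist())
  for d in masks_of(c,'thick')[:2]:
    ys,xs=np.nonzero(d['pixels']);print(c,round(d['conf'],2),len(xs),(xs.min(),ys.min(),xs.max(),ys.max()))
E
```

```text
[0.21190361 0.00152186 0.13154131] [ 67.95635863  31.07041365 -60.19332996  86.22054296 -12.69768132
  99.62626903  27.07345612]
row [-0.107, -0.0052, 0.6097, -0.0008, -1.0465, 0.0038] n>= 11 frac>1
[[314.0, 243.0], [322.0, 169.0]]
side 0.87 584 (np.int64(310), np.int64(170), np.int64(324), np.int64(244))
[[274.0, 252.0], [323.0, 230.0]]
top 0.66 391 (np.int64(273), np.int64(227), np.int64(323), np.int64(254))
[[278.0, 284.0], [277.0, 410.0]]
wrist 0.85 582 (np.int64(268), np.int64(310), np.int64(288), np.int64(340))
```

apply_moves --pt "0 0 0.1 0 -0.2 0 0.5" --pt "-0.05 0 0.2 0 -0.4 0 0.5" --pt "-0.1 0 0.4 0 -0.6 0 0.5" --pt "-0.11 -0.005 0.6 0 -0.75 0 0.5" --pt "-0.11 -0.005 0.6 0 -0.75 0 0.5" --pt "-0.11 -0.005 0.6 0 -0.75 0 0.5" --pt "-0.11 -0.005 0.6 0 -0.75 0 0.5" --pt "-0.11 -0.005 0.6 0 -0.75 0 0.5" --pt "-0.11 -0.005 0.6 0 -0.75 0 0.5" --pt "-0.11 -0.005 0.6 0 -0.75 0 0.5"

```text
time_s: 41.85
tool_pos: [0.4591, 0.0137, 0.1806]
tool_rot: [-179.9, 19.3, 110.2]
force: [0.5, -0.5, -0.2]
grip_width: 0.0435
grasp_force: 0.0
```

```bash
python3 - <<'E'
from h import *
o=env.get_obs();print((o['tool_pos']-VO)@np.c_[vx,vy,vz],o['qpos'],o['tool_rot']); 
P=V(.09,.0127); z=rpy(o['tool_rot']).as_matrix()[:,2]
for a in(.05,-.008): go(P+a*-z,rot=rpy(o['tool_rot']))
E
```

```text
[0.0943053  0.00027817 0.10593368] [ 64.26217855 -14.31518773 -74.85871698 114.61610066   5.76794379
  66.05957478   7.4575654 ] [-179.91136231   19.34829224  110.19954488]
row [-0.1824, -0.0006, 0.1795, 0.0, 0.0, 0.0] n>= 2 
row [-0.1824, -0.0006, 0.4695, 0.0, 0.0, 0.0] n>= 3
```

apply_moves --pt "-0.08 0 0.05 0 0 0 0.5" --pt "-0.18 0 0.12 0 0 0 0.5" --pt "-0.18 0 0.18 0 0 0 0.5" --pt "-0.18 0 0.18 0 0 0 0.5"

```text
time_s: 42.25
tool_pos: [0.4738, -0.0315, 0.1568]
tool_rot: [-179.8, 19.0, 109.9]
force: [-0.4, 0.2, 0.2]
grip_width: 0.0438
grasp_force: 0.0
```

```bash
python3 - <<'E'
from h import *
o=env.get_obs();print((o['tool_pos']-VO)@np.c_[vx,vy,vz],o['qpos'],o['tool_rot']); 
P=V(.09,.0127); z=rpy(o['tool_rot']).as_matrix()[:,2]
for a in(.05,-.008): go(P+a*-z,rot=rpy(o['tool_rot']))
r=R.from_matrix(np.c_[np.cross(vy,-vz),vy,-vz])*R.from_euler('y',8,degrees=True)
go(P-.01*vz,rot=r); print((r).as_euler('xyz',degrees=True))
E
```

```text
[ 0.11107009 -0.0015447   0.05550989] [ 67.86276936  -5.94299292 -77.12793545 115.69769066  14.54720016
  62.99774828   4.20007436] [-179.82538758   19.02592546  109.93246859]
row [0.001, 0.0088, -0.0115, 0.0, 0.0, 0.0] n>= 1 
row [0.001, 0.0088, 0.2785, 0.0, 0.0, 0.0] n>= 2 
row [-0.0209, 0.0092, 0.2835, -0.0036, -0.2091, -0.0028] n>= 3 
[180.    37.   110.23]
```

apply_moves --pt "0 0.009 0.07 0 0 0 0.5" --pt "0 0.009 0.14 0 0 0 0.5" --pt "0 0.009 0.14 0 0 0 0.5"

```text
time_s: 42.55
tool_pos: [0.4784, -0.0379, 0.1303]
tool_rot: [-179.8, 19.1, 110.2]
force: [-0.6, 0.9, -0.7]
grip_width: 0.0435
grasp_force: 0.0
```

```bash
python3 - <<'E'
from h import *
o=env.get_obs();print((o['tool_pos']-VO)@np.c_[vx,vy,vz],o['qpos'],o['tool_rot']); 
P=V(.09,.0127); z=rpy(o['tool_rot']).as_matrix()[:,2]
for a in(-.008,): go(P+a*-z,rot=rpy(o['tool_rot']))
E
```

```text
[0.09770355 0.00060206 0.03142408] [ 64.66010049   2.72727288 -77.70643215 117.04656562  24.57853823
  62.42572284  -4.39066579] [-179.7532806    19.09340873  110.16007467]
row [-0.0063, -0.0025, 0.1411, 0.0, 0.0, 0.0] n>= 1
```

apply_moves --pt "0 0 0.07 0 0 0 0.5" --pt "0 0 0.12 0 0 0 0.5" --pt "0 0 0.14 0 0 0 0.5" --pt "0 0 0.14 0 0 0 0.5" --pt "0 0 0.14 0 0 0 0" --pt "0 0 0.14 0 0 0 0" --pt "0 0 0.14 0 0 0 0" --pt "0 0 0.14 0 0 0 0" --pt "0 0 0.14 0 0 0 0" --pt "0 0 0.14 0 0 0 0" --grip_force 30

```text
time_s: 43.55
tool_pos: [0.4812, -0.0468, 0.1057]
tool_rot: [-179.7, 19.5, 110.2]
force: [-5.7, -0.6, 6.3]
grip_width: 0.0168
grasp_force: 30.0
```

```bash
python3 - <<'E'
from h import *
o=env.get_obs();print((o['tool_pos']-VO)@np.c_[vx,vy,vz],o['qpos'],o['tool_rot'],o['grip_width'],o['force']); 
k,im=snap('top')
for t in('tab','jaw_face'):
  for d in boxes_of('top',t)[:2]: print(t,d['conf'],d['location'],at_z(k,d['location'],.066 if t=='tab' else .058))
c=R.from_euler('z',14.24,degrees=True); print('exp travel0 tab',c.apply([-.098,0,0])+[.54,-.2825,0])
go(V(.10,.11),rot=rpy(o['tool_rot']))
go([.50,-.16,.25],rot=R.from_euler('z',104.2,degrees=True)*rpy([180,-26,0]))
E
```

```text
[0.08689723 0.00013804 0.00738329] [ 61.15641512   8.43709501 -75.92615951 118.41544805  31.71825145
  61.82357486 -10.20818424] [-179.66051967   19.49227227  110.20562353] 0.01683004577709819 [-5.66790203 -0.64839449  6.25586902]
tab 0.79 [389.3, 237.2] [[ 0.4926803  -0.28703873  0.066     ]]
tab 0.64 [391.2, 225.8] [[ 0.52258319 -0.29328311  0.066     ]]
exp travel0 tab [ 0.44501116 -0.30660644  0.        ]
row [0.1618, -0.0037, -0.4913, -0.0, 0.0, 0.0] n>= 3 
row [-0.7721, -0.1102, -0.4916, -0.0078, 0.5291, 0.0701] n>= 6
```

apply_moves --pt "0.04 0 -0.1 0 0 0 0" --pt "0.08 0 -0.25 0 0 0 0" --pt "0.12 0 -0.38 0 0 0 0" --pt "0.16 0 -0.49 0 0 0 0" --pt "-0.1 0 -0.6 0 0 0 0" --pt "-0.4 -0.06 -0.6 0 0.2 0.03 0" --pt "-0.77 -0.11 -0.5 -0.008 0.53 0.07 0" --pt "-0.77 -0.11 -0.5 -0.008 0.53 0.07 0" --pt "-0.77 -0.11 -0.5 -0.008 0.53 0.07 0" --pt "-0.77 -0.11 -0.5 -0.008 0.53 0.07 0" --pt "-0.77 -0.11 -0.5 -0.008 0.53 0.07 0" --pt "-0.77 -0.11 -0.5 -0.008 0.53 0.07 0" --pt "-0.77 -0.11 -0.5 -0.008 0.53 0.07 0"

```text
time_s: 45.0
tool_pos: [0.5011, -0.1579, 0.2511]
tool_rot: [179.7, -26.2, 104.5]
force: [0.1, 0.6, 0.9]
grip_width: 0.0171
grasp_force: 30.0
```

```bash
python3 - <<'E'
from h import *
o=env.get_obs();print(o['qpos'],o['tool_pos'],o['tool_rot'],o['grip_width'],o['time_s'])
c=dict(fov_y=58.439,cx=278.667,cy=209.93,position=np.array([.5040052,-.09051703,.46364719]),orientation=np.array([-14.599,-.054,-67.372]))
C=R.from_euler('z',14.24,degrees=True)
for n,p,z in(('tab',(627,303),.066),('jawtop',(637,258),.058)): print(n,C.inv().apply(at_z(c,np.array(p)*.7,z)-[.54,-.2825,0]))
k,im=snap('side')
print(proj(k,np.array([o['tool_pos']])))
for d in masks_of('side','thick')[:2]:
    ys,xs=np.nonzero(d['pixels']);b=cv2.minAreaRect(at_z(k,np.c_[xs,ys],.26)[:,:2].astype(np.float32));print(round(d['conf'],2),len(xs),(xs.min(),ys.min(),xs.max(),ys.max()),b)
k,im=snap('wrist','w11')
E
```

```text
[ 65.85391493  22.3502392  -48.98493386  86.27304849  -5.5668549
  92.54205983  31.88717785] [ 0.50110364 -0.15791769  0.25111598] [179.70734859 -26.15307612 104.489435  ] 0.017070538816286916 45.0
tab [[-0.06691753  0.00526773  0.066     ]]
jawtop [[-0.03265014  0.00287291  0.058     ]]
[[333.82895034 132.69017551]]
0.5 304 (np.int64(323), np.int64(109), np.int64(341), np.int64(154)) ((0.5012421011924744, -0.15484106540679932), (0.018841946497559547, 0.19941388070583344), 14.048694610595703)
```

View pics/w11.png

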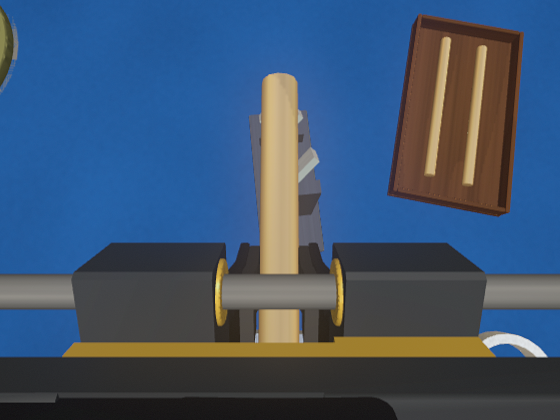

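```bash
python3 - <<'E'
import cv2
im=cv2.imread('pics/w2.png')[130:330,520:780]; cv2.imwrite('pics/w2d.png',cv2.resize(im,None,fx=3,fy=3,interpolation=cv2.INTER_CUBIC))
E
```

```text
(no output)
```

View pics/w2d.png

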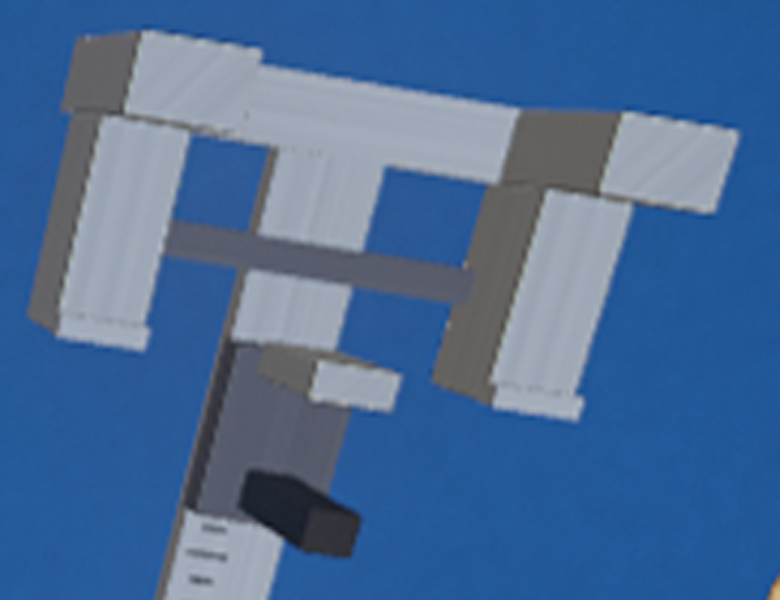

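```bash
python3 - <<'E'
from h import *
from scipy.optimize import least_squares
c=dict(fov_y=58.439,cx=278.667,cy=209.93,position=np.array([.5040052,-.09051703,.46364719]),orientation=np.array([-14.599,-.054,-67.372]))
I=(np.array([[58,337],[147,350],[492,405],[578,420],[125,113],[243,136],[600,193],[715,213],[315,360],[402,375],[332,530]])/3+[520,130])*.7
M=np.array([[-36,72,36],[-36,48,36],[-36,-48,36],[-36,-72,36],[22,75,60],[22,45,60],[22,-45,60],[22,-75,60],[-56,11,58],[-56,-11,58],[-98,0,66]])/1e3
def f(p):
    m=M.copy(); m[8:,0]+=p[3]
    return (proj(c,R.from_euler('z',p[2]).apply(m)+[p[0],p[1],0])-I).ravel()
s=least_squares(f,[.54,-.28,.25,.03]);print(s.x,np.degrees(s.x[2]),np.round(s.fun.reshape(-1,2),1).tolist())
E
```

```text
[ 0.54105456 -0.28126477  0.23634687  0.02666516] 13.541677962213187 [[-0.1, -0.3], [-0.4, -0.1], [-0.1, 0.1], [-0.2, -0.2], [-0.2, 0.3], [0.2, -0.4], [-0.4, 0.1], [-0.0, -0.0], [1.1, 0.1], [0.4, -0.3], [-0.2, 0.6]]
```

```bash
cat >> h.py <<'E'
CR=R.from_euler('z',13.54,degrees=True); CO=np.array([.5411,-.2813,0])
def C(x,y,z): return CO+CR.apply([x,y,z])
E
python3 - <<'E'
from h import *
r=R.from_euler('z',103.54,degrees=True)*rpy([180,-25.5,0]); z=r.as_matrix()[:,2];print(z)
go(C(.010,0,.13)+.0059*z,rot=r)
go(C(.010,0,.042)+.0059*z,rot=r)
E
```

```text
[-0.10079304  0.41854578 -0.90258528]
row [-0.8548, 0.0853, 0.2923, -0.0017, -0.006, 0.0111] n>= 4 
row [-1.0477, 0.0832, 0.6877, -0.0017, -0.006, 0.0111] n>= 6 frac>1
```

apply_moves --pt "-0.2 0.03 0 0 0 0 0" --pt "-0.45 0.06 0.1 0 -0.006 0.01 0" --pt "-0.7 0.085 0.2 0 -0.006 0.01 0" --pt "-0.855 0.085 0.29 -0.002 -0.006 0.011 0" --pt "-0.855 0.085 0.29 -0.002 -0.006 0.011 0" --pt "-0.855 0.085 0.29 -0.002 -0.006 0.011 0" --pt "-0.855 0.085 0.29 -0.002 -0.006 0.011 0"

```text
time_s: 45.85
tool_pos: [0.5508, -0.2763, 0.1265]
tool_rot: [179.8, -25.6, 103.6]
force: [0.3, -0.6, 0.2]
grip_width: 0.0172
grasp_force: 30.0
```

```bash
python3 - <<'E'
from h import *
o=env.get_obs();print(o['qpos'],o['tool_pos'],o['tool_rot'],o['grip_width'])
r=R.from_euler('z',103.54,degrees=True)*rpy([180,-25.5,0]); z=r.as_matrix()[:,2]
go(C(.010,0,.06)+.0059*z,rot=r)
go(C(.010,0,.042)+.0059*z,rot=r)
i=[]
for c,w in(('side',(290,130,130)),('top',(340,180,100))):
  k,im=snap(c); i.append(cv2.resize(im[w[1]:w[1]+w[2],w[0]:w[0]+w[2]],(400,400),interpolation=cv2.INTER_CUBIC))
  for d in masks_of(c,'thick')[:1]:
    ys,xs=np.nonzero(d['pixels']);b=cv2.minAreaRect(at_z(k,np.c_[xs,ys],o['tool_pos'][2]+.006)[:,:2].astype(np.float32));print(c,round(d['conf'],2),len(xs),b,CR.inv().apply(np.r_[b[0],0]-CO))
cv2.imwrite('pics/s12.png',np.hstack(i)[:,:,::-1])
E
```

```text
[ 61.89865268  39.15155603 -42.48410502  77.68193886   4.86559241
  87.41394703  35.58767686] [ 0.55078069 -0.27632688  0.12648051] [179.84349521 -25.5516218  103.59228873] 0.017169295091340728
row [-0.155, -0.0038, 0.3238, 0.0016, -0.0006, 0.0005] n>= 2 
row [-0.1938, -0.004, 0.405, 0.0016, -0.0006, 0.0005] n>= 2 
side 0.67 230 ((0.5526048541069031, -0.2764964997768402), (0.01893235370516777, 0.19931267201900482), 13.47495174407959) [0.01230971 0.00197643 0.        ]
top 0.79 351 ((0.5472672581672668, -0.2570347189903259), (0.020954260602593422, 0.13593648374080658), 15.090599060058594) [0.01167694 0.02214696 0.        ]
```

View pics/s12.png

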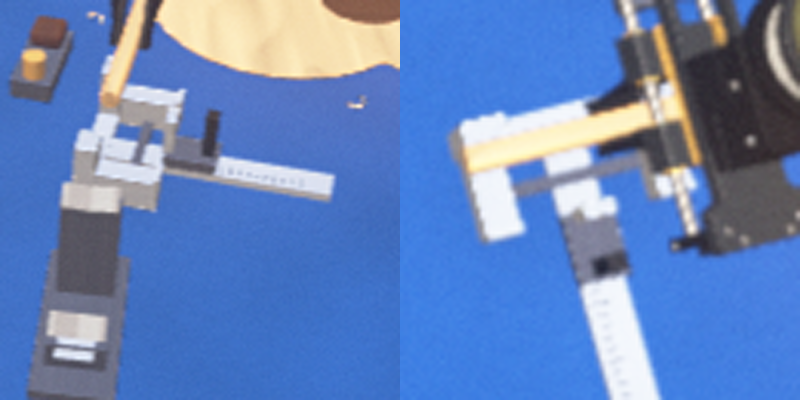

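apply_moves --pt "-0.06 -0.01 0.12 0 0 0 0" --pt "-0.11 -0.01 0.23 0.001 0 0 0" --pt "-0.155 -0.01 0.325 0.001 0 0 0" --pt "-0.17 -0.01 0.355 0.001 0 0 0" --pt "-0.18 -0.01 0.375 0.001 0 0 0" --pt "-0.187 -0.01 0.39 0.001 0 0 0" --pt "-0.187 -0.01 0.39 0.001 0 0 0" --pt "-0.187 -0.01 0.39 0.001 0 0 0"

```text
time_s: 46.85
tool_pos: [0.548, -0.2788, 0.0381]
tool_rot: [-179.9, -25.6, 103.4]
force: [0.1, -0.3, -1.1]
grip_width: 0.0171
grasp_force: 30.0
```

```bash
python3 - <<'E'
from h import *
o=env.get_obs();print(o['qpos'],o['tool_rot'],o['force'],o['grip_width'])
z=rpy(o['tool_rot']).as_matrix()[:,2]
print(CR.inv().apply(o['tool_pos']-.0059*z-CO))
r=R.from_euler('z',103.54,degrees=True)*rpy([180,-25.5,0]); z=r.as_matrix()[:,2]
go(C(.0095,0,.041)+.0059*z,rot=r)
E
```

```text
[ 61.38395656  43.90508252 -40.58935034  81.27770489   7.34275645
  79.98648015  36.61924171] [-179.94682215  -25.59747984  103.38414839] [ 0.08180053 -0.30909799 -1.13030944] 0.01709390953572077
[ 0.00733419 -0.00173099  0.04344724]
row [0.0025, 0.0108, 0.0148, 0.0002, -0.0011, -0.0016] n>= 1
```

apply_moves --pt "-0.003 0.008 0.007 0 0 0 0" --pt "-0.0065 0.008 0.014 0 0 0 0" --pt "-0.0065 0.008 0.014 0 0 0 0"

```text
time_s: 47.15
tool_pos: [0.5496, -0.2786, 0.0364]
tool_rot: [-179.9, -25.6, 103.4]
force: [-2.4, -1.9, 8.1]
grip_width: 0.0171
grasp_force: 30.0
```

apply_moves --pt "0 0 0 0 0 0 0.33" --pt "0 0 0 0 0 0 0.33" --pt "0 0 0 0 0 0 0.33" --pt "0 0 0 0 0 0 0.33" --pt "0 0 -0.05 0 0 0 0.33" --pt "0 0 -0.12 0 0 0 0.33" --pt "0 0 -0.25 0 0 0 0.33" --pt "0 0 -0.45 0 0 0 0.33" --pt "0 0 -0.7 0 0 0 0.33" --pt "0 0 -0.7 0 0 0 0.33"

```text
time_s: 48.15
tool_pos: [0.5665, -0.3421, 0.1682]
tool_rot: [179.6, -25.1, 103.3]
force: [0.4, -0.6, 0.8]
grip_width: 0.0285
grasp_force: 0.0
```

```bash
python3 - <<'E'
from h import *
o=env.get_obs();print(o['qpos'],o['tool_pos'],o['tool_rot'],o['force'],o['grip_width'])
i=[]
for c,w in(('side',(290,130,130)),('top',(340,180,100)),('wrist',0)):
  k,im=snap(c)
  for d in masks_of(c,'thick')[:1]:
    ys,xs=np.nonzero(d['pixels']);b=cv2.minAreaRect(at_z(k,np.c_[xs,ys],.043)[:,:2].astype(np.float32));print(c,round(d['conf'],2),len(xs),b,CR.inv().apply(np.r_[b[0],0]-CO))
  for d in boxes_of(c,'tab')[:2]: print('tab',round(d['conf'],2),d['location'],CR.inv().apply(at_z(k,d['location'],.055)[0]-CO))
r=R.from_euler('z',103.54,degrees=True)*rpy([180,0,0])
go(C(-.0713,0,.16),rot=r)
E
```

```text
[ 60.82031538  42.62571775 -40.79860634  66.01045083   6.48258472
  95.24913889  37.55215926] [ 0.5664525  -0.34206889  0.16817846] [179.57727902 -25.08831947 103.29802465] [ 0.35155365 -0.61499208  0.77458191] 0.028487746991066768
side 0.72 326 ((0.5531669855117798, -0.2746638059616089), (0.02762039378285408, 0.2004167139530182), 13.23241901397705) [0.0132853  0.00362658 0.        ]
tab 0.5 [351.5, 180.0] [-0.05868244  0.04996964  0.055     ]
top 0.95 402 ((0.5515428185462952, -0.2793578803539276), (0.017702218145132065, 0.18057942390441895), 13.152219772338867) [ 0.01060728 -0.00055677  0.        ]
tab 0.65 [388.7, 236.6] [-0.04615671  0.00421952  0.055     ]
wrist 0.76 4081 ((0.5496415495872498, -0.2773371636867523), (0.018097445368766785, 0.1830984652042389), 13.369574546813965) [0.00923195 0.00185291 0.        ]
tab 0.88 [202.2, 198.0] [-0.05055323 -0.00325934  0.055     ]
row [0.2649, -0.3983, 0.1259, -0.0016, -0.2994, -0.0015] n>= 3
```

```bash
python3 - <<'E'
from h import *
r=R.from_euler('z',103.54,degrees=True)*rpy([180,0,0])
go(C(-.103,0,.16),rot=r);go(C(-.103,0,.042),rot=r)
E
```

```text
row [0.2644, -0.5568, 0.1262, -0.0016, -0.2994, -0.0015] n>= 3 
row [0.0083, -0.5551, 0.6577, -0.0016, -0.2994, -0.0015] n>= 4
```

apply_moves --pt "0.264 -0.557 0.12 -0.002 -0.3 -0.001 0" --pt "0.264 -0.557 0.12 -0.002 -0.3 -0.001 0" --pt "0.264 -0.557 0.12 -0.002 -0.3 -0.001 0" --pt "0.264 -0.557 0.12 -0.002 -0.3 -0.001 0" --pt "0.264 -0.557 0.12 -0.002 -0.3 -0.001 0" --pt "0.264 -0.557 0.12 -0.002 -0.3 -0.001 0" --pt "0.13 -0.556 0.4 -0.002 -0.3 -0.001 0" --pt "0.01 -0.555 0.655 -0.002 -0.3 -0.001 0" --pt "0.01 -0.555 0.655 -0.002 -0.3 -0.001 0" --pt "0.01 -0.555 0.655 -0.002 -0.3 -0.001 0"

```text
time_s: 49.6
tool_pos: [0.441, -0.3054, 0.0395]
tool_rot: [-180.0, -0.3, 103.4]
force: [-0.1, -0.5, 0.6]
grip_width: 0.0001
grasp_force: 0.0
```

```bash
python3 - <<'E'
from h import *
o=env.get_obs();print(o['qpos'],o['tool_pos'],o['tool_rot'],o['force'],o['grip_width'],CR.inv().apply(o['tool_pos']-CO))
r=R.from_euler('z',103.54,degrees=True)*rpy([180,0,0])
go(C(-.075,0,.042),rot=r);go(C(-.06,0,.042),rot=r)
E
```

```text
[ 69.30722277  19.73060731 -42.60334183 109.19520871  15.46002279
  57.22576478  33.2398775 ] [ 0.44100188 -0.30535223  0.03952274] [-179.99732102   -0.34910315  103.3835924 ] [-0.05272412 -0.54149926  0.59470728] 0.00012815836138116307 [-1.02947273e-01  5.16448910e-05  3.95227352e-02]
row [0.0002, 0.1397, -0.0124, -0.0, -0.0041, -0.0018] n>= 1 
row [0.0004, 0.2147, -0.0124, -0.0, -0.0041, -0.0018] n>= 1
```

Push forward along tool +y in steps, watching the force.

apply_moves --pt "0 0.03 0 0 0 0 0" --pt "0 0.06 0 0 0 0 0" --pt "0 0.09 0 0 0 0 0" --pt "0 0.11 0 0 0 0 0" --pt "0 0.13 0 0 0 0 0" --pt "0 0.14 0 0 0 0 0" --pt "0 0.14 0 0 0 0 0"

```text
time_s: 50.3
tool_pos: [0.4692, -0.2995, 0.0437]
tool_rot: [179.9, 0.2, 103.5]
force: [-0.3, -0.6, 1.3]
grip_width: 0.0005
grasp_force: 0.5
```

apply_moves --pt "0 0.01 0 0 0 0 0" --pt "0 0.02 0 0 0 0 0" --pt "0 0.03 0 0 0 0 0" --pt "0 0.04 0 0 0 0 0" --pt "0 0.045 0 0 0 0 0" --pt "0 0.05 0 0 0 0 0" --pt "0 0.05 0 0 0 0 0"

```text
time_s: 51.0
tool_pos: [0.4788, -0.297, 0.0434]
tool_rot: [179.9, 0.1, 103.5]
force: [-1.2, -0.6, 2.3]
grip_width: 0.0008
grasp_force: 1.1
```

apply_moves --pt "0 0.01 0 0 0 0 0" --pt "0 0.02 0 0 0 0 0" --pt "0 0.03 0 0 0 0 0" --pt "0 0.035 0 0 0 0 0" --pt "0 0.035 0 0 0 0 0"

```text
time_s: 51.5
tool_pos: [0.4857, -0.2953, 0.0433]
tool_rot: [179.9, 0.1, 103.5]
force: [-2.2, -0.2, 2.1]
grip_width: 0.0005
grasp_force: 1.1
```

```bash
python3 - <<'E'
from h import *
o=env.get_obs();print(o['tool_pos'],o['tool_rot'],o['force'],o['grip_width'],o['grasp_force'],CR.inv().apply(o['tool_pos']-CO))
i=[]
for c,w in(('side',(300,140,100)),('top',(350,180,90))):
  k,im=snap(c); i.append(cv2.resize(im[w[1]:w[1]+w[2],w[0]:w[0]+w[2]],(400,400),interpolation=cv2.INTER_CUBIC))
  for d in masks_of(c,'thick')[:1]:
    ys,xs=np.nonzero(d['pixels']);b=cv2.minAreaRect(at_z(k,np.c_[xs,ys],.043)[:,:2].astype(np.float32));print(c,round(d['conf'],2),len(xs),b,CR.inv().apply(np.r_[b[0],0]-CO))
cv2.imwrite('pics/s13.png',np.hstack(i)[:,:,::-1])
E
```

```text
[ 0.48565089 -0.29530199  0.04332647] [1.79895750e+02 1.26704691e-01 1.03468934e+02] [-2.17326109 -0.20793101  2.06530365] 0.0005254371092030625 1.0867172561120242 [-0.05718621 -0.00063085  0.04332647]
side 0.59 239 ((0.550978422164917, -0.27342870831489563), (0.020285360515117645, 0.18027228116989136), 13.867406845092773) [0.01144673 0.00533975 0.        ]
top 0.71 269 ((0.5485065579414368, -0.270605206489563), (0.019463874399662018, 0.16215015947818756), 11.618119239807129) [0.00970461 0.0086635  0.        ]
```

View pics/s13.png

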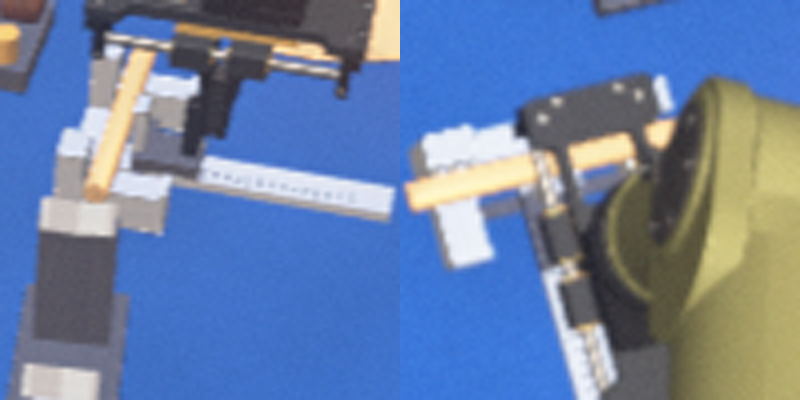

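apply_moves --pt "0 0.005 0 0 0 0 0" --pt "0 0.01 0 0 0 0 0" --pt "0 0.015 0 0 0 0 0" --pt "0 0.02 0 0 0 0 0" --pt "0 0.02 0 0 0 0 0"

```text
time_s: 52.2
tool_pos: [0.4892, -0.2945, 0.0433]
tool_rot: [179.9, 0.1, 103.5]
force: [-2.2, -0.1, 2.1]
grip_width: 0.0005
grasp_force: 1.4
```

apply_moves --pt "0 0.005 0 0 0 0 0" --pt "0 0.01 0 0 0 0 0" --pt "0 0.015 0 0 0 0 0" --pt "0 0.015 0 0 0 0 0"

```text
time_s: 52.6
tool_pos: [0.4895, -0.2945, 0.0432]
tool_rot: [-179.8, 0.1, 103.4]
force: [-8.7, -0.2, 7.2]
grip_width: 0.0004
grasp_force: 5.2
```

apply_moves --pt "0 0.005 0 0 0 0 0" --pt "0 0.01 0 0 0 0 0" --pt "0 0.015 0 0 0 0 0" --pt "0 0.02 0 0 0 0 0" --pt "0 0.02 0 0 0 0 0"

```text
time_s: 53.1
tool_pos: [0.4897, -0.2944, 0.0431]
tool_rot: [-179.3, -0.0, 103.3]
force: [-17.6, -0.8, 15.4]
grip_width: 0.0004
grasp_force: 10.4
```

```bash
python3 - <<'E'
from h import *
o=env.get_obs();print(o['tool_pos'],o['tool_rot'],o['force'],o['grip_width'],o['grasp_force'],CR.inv().apply(o['tool_pos']-CO))
k,im=snap('side')
for d in masks_of('side','thick')[:1]:
    ys,xs=np.nonzero(d['pixels']);b=cv2.minAreaRect(at_z(k,np.c_[xs,ys],.043)[:,:2].astype(np.float32));print(round(d['conf'],2),len(xs),b,CR.inv().apply(np.r_[b[0],0]-CO))
E
```

```text
[ 0.48965803 -0.29444077  0.04305739] [-1.79343295e+02 -1.10890902e-02  1.03322315e+02] [-17.63312321  -0.8296246   15.4008758 ] 0.0003887987830304867 10.354684330523014 [-0.0530888  -0.00073174  0.04305739]
0.53 189 ((0.5544183254241943, -0.2692078948020935), (0.015273061580955982, 0.17516140639781952), 13.916296005249023) [0.01577922 0.00863788 0.        ]
```

apply_moves --pt "0 -0.02 0 0 0 0 0" --pt "0 -0.04 0 0 0 0 0" --pt "0 -0.07 0 0 0 0 0" --pt "0 -0.12 0 0 0 0 0" --pt "0 -0.2 0 0 0 0 0" --pt "0 -0.22 -0.1 0 0 0 0" --pt "0 -0.22 -0.3 0 0 0 0" --pt "0 -0.22 -0.55 0 0 0 0" --pt "0 -0.22 -0.8 0 0 0 0" --pt "0 -0.22 -1 0 0 0 0" --pt "0 -0.22 -1 0 0 0 0"

```text
time_s: 54.3
tool_pos: [0.4559, -0.3042, 0.2495]
tool_rot: [179.5, 0.7, 103.5]
force: [0.3, 0.4, -0.5]
grip_width: 0.0006
grasp_force: 0.0
```

apply_moves --pt "-0.6 -0.3 0 0 0 0 0" --pt "-0.6 -0.3 0 0 0 0 0" --pt "-0.6 -0.3 0 0 0 0 0" --pt "-0.6 -0.3 0 0 0 0 0"

```text
time_s: 54.7
tool_pos: [0.4182, -0.4397, 0.2413]
tool_rot: [-180.0, 0.1, 102.9]
force: [-0.6, -1.0, -0.1]
grip_width: 0.0005
grasp_force: 0.0
```

```bash
python3 - <<'E'
from h import *
o=env.get_obs();print(o['tool_pos'],o['tool_rot'],o['time_s'])
k,im=snap('wrist')
i=[]
for c,w in(('side',(310,140,75)),('top',(345,180,75))):
  k,im=snap(c); i.append(cv2.resize(im[w[1]:w[1]+w[2],w[0]:w[0]+w[2]],(400,400),interpolation=cv2.INTER_CUBIC))
  for t in('thick','thin1'):
   for d in masks_of(c,t)[:3]:
    ys,xs=np.nonzero(d['pixels']);b=cv2.minAreaRect(at_z(k,np.c_[xs,ys],.043 if t=='thick' else .012)[:,:2].astype(np.float32));print(t,c,round(d['conf'],2),len(xs),np.round(b[0],3),np.round(b[1],3),round(b[2],1),CR.inv().apply(np.r_[b[0],0]-CO).round(4))
cv2.imwrite('pics/s14.png',np.hstack(i)[:,:,::-1])
E
```

```text
[ 0.41822614 -0.43965111  0.24134706] [-1.79973182e+02  1.13089847e-01  1.02931008e+02] 54.7
thick side 0.67 202 [ 0.556 -0.274] [0.017 0.186] 13.9 [0.0158 0.0032 0.    ]
thick side 0.3 349 [ 0.498 -0.079] [0.048 0.215] 22.3 [0.0056 0.2064 0.    ]
thin1 side 0.86 308 [0.639 0.088] [0.017 0.184] 3.3 [0.182  0.3357 0.    ]
thin1 side 0.5 226 [0.684 0.09 ] [0.013 0.177] 3.4 [0.2255 0.3272 0.    ]
thin1 side 0.43 3504 [0.664 0.083] [0.147 0.248] 3.3 [0.2045 0.326  0.    ]
thick top 0.65 425 [ 0.556 -0.281] [0.019 0.18 ] 13.9 [ 0.0143 -0.003   0.    ]
thick top 0.33 3451 [0.657 0.082] [0.135 0.227] 2.5 [0.1974 0.3257 0.    ]
thick top 0.29 387 [ 0.481 -0.03 ] [0.046 0.124] 23.6 [-1.000e-04  2.585e-01  0.000e+00]
thin1 top 0.83 315 [0.682 0.087] [0.017 0.176] 1.2 [0.2231 0.3256 0.    ]
thin1 top 0.73 360 [0.638 0.088] [0.018 0.18 ] 3.3 [0.181  0.3358 0.    ]
thin1 top 0.5 1568 [ 0.483 -0.05 ] [0.071 0.171] 19.8 [-0.002  0.238  0.   ]
```

View pics/s14.png

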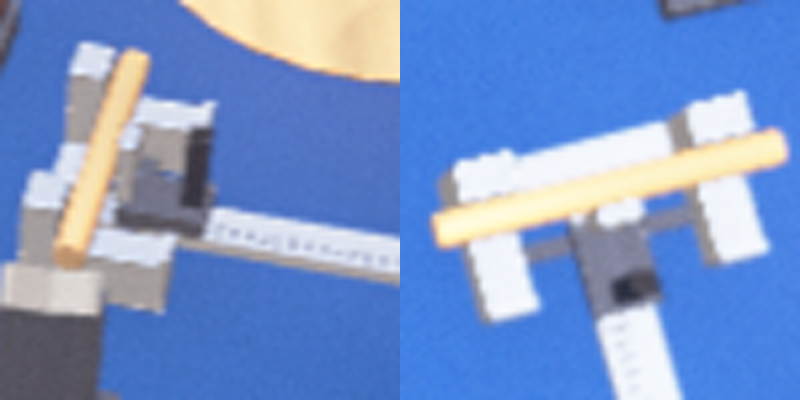

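```bash
python3 -c "
from cell import env
print(env.sign_off())"
```

```text
the job is handed in; nothing more can be done
None
```

The job is handed in: both thin dowels present lie lengthwise in the tray. The thick dowel went through the V-block and now lies about centred in the bench caliper. The sliding jaw was pushed to about 18 N to press it against the fixed jaw, and was left closed there.

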